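# Stand the rinsed dive pointer in the tumbler, leaning to the lantern

## Robot

A 6-joint arm with a two-finger parallel gripper is mounted at the origin on the work surface. World frame = base frame: x ahead of the robot, y to its left, z up, the work surface at z = 0. Lengths are in mm, angles in rad, forces in N, time in s.
With the tool pointing down it reaches from about 300 to 775 mm from the base axis. Payload 14.6 kg.
Tool frame: the origin (TCP) lies between the finger pads; the fingertips stand manip.finger_overhang ahead of it and the grasp point (between the pads) lies 2 mm behind it (manip.finger_overhang is the distance from the TCP to the fingertips, in mm); z points along the fingers, y is the direction in which the jaws open and shut (so a half turn about z gives the same grasp; the last joint's range is limited). The gripper opens to 94 mm and grips with 3 to 60 N. Pads are 16 mm wide; open, the fingers measure 119 mm over their backs; the gripper's body (75 mm by 177 mm) begins 78 mm behind the grasp point.
Start: joints at [-1.32, 0.3, 1.521, -0, 1.321, -0.067], TCP at [171.856, -522.451, 222.446] pointing down, gripper open.
Joint ranges: [-3.03, 3.03], [-0.79, 2.21], [0.23, 2.52], [-1.04, 4.18], [0, 3.07], [-2.55, 2.55]. Speed limits (rad/s): [2.22, 2.22, 2.57, 3.14, 3.14, 3.14].

## Interface

Orientations are given as [roll, pitch, yaw] about the fixed x, y, z axes, in that order (R = Rz(yaw) Ry(pitch) Rx(roll)).
In Python, from cell import manip gives the robot as it stands.
- The arm moves only by the tool drive_tool, never from a script. Its argument "steps" is a list of rows, each an object with "delta_pos": the shift along the world's x, y, z in mm, a list of three; "yaw": the turn about the world's z in rad; "hand": the finger opening in mm, from 0 to 94. A call has 1 to 5 rows; each row shifts and turns the commanded pose from where the row before left it; what a row does not reach is not made up. A row lasts 1/12 s, in which the tool goes at most 41.7 mm and 7.16 degrees, less where a joint would pass 70% of its speed; a pose out of reach is approached as far as the arm can. A call is refused whole if a number of a shift passes 41.7 or a number of a turn 0.125, either way. A call with a gripper value outside its range is refused whole. The fingers move at their own pace and stop on an object; "squeeze" is the grip in N (left out, the last holds). Time passes only in rows, so rows that do not move let the fingers close. It gives the time, the measured TCP pose, the force and the opening at its end, in the units of the state.
- manip.read_state(): the state, without advancing time (a new reading comes with each control period).
- manip.camera(name): name is "scene" or "side" or "wrist"; returns a dict with "frame" (400x640x3 uint8, red, green, blue), "range_z" (400x640 float32, mm along the optical axis (not along the pixel's ray), 0 where there is no reading), "intrinsics" (3x3 intrinsics, pixels), "position" and "attitude" of the camera in the world. Camera axes: x right, y down, z forward; pixel columns grow to the right and rows downward; lengths in mm; the calibration is good to about 2 mm. The wrist camera is an equidistant fisheye: a pixel r from the principal point sees the ray r / f radians off the axis. A picture is of the moment at which its call begins.
- manip.sign_off(): hands the job in, once; it reports no verdict.
The state is a dict: "clock": time; "joints": joint angles; "qd": joint speeds; "effort": joint torques, N m; "eef_pos": TCP position; "eef_rot": TCP orientation; "wrist_force": force on the tool from outside, world axes, zero at the start; "moment": the same for the moment, N m; "finger_gap": finger opening in mm.
Only numpy, scipy, OpenCV 4.12 (cv2) and the standard library are available. Lean on these libraries where they do the work, as an engineer would, in place of code of your own. Each camera call takes 0.05 s, during which the arm holds its last target.

## Task

The dive pointer is rinsed: take it out of the blue tub and stand it in the smoky glass tumbler to drain, orange grip down, leaning against the side of the rim nearest the lantern so it is seen in the dusk and keeps clear of the mask case. Lower it gently until the grip stands on the bottom of the glass while you still hold it, and rest the shaft against the rim before you let go, so that it neither drops nor knocks the glass. Leave the tumbler upright where it is, and do not disturb the lantern, the mask case or the carabiner.

Things in the scene. Friction and masses are not known exactly. Their poses are not given: they have to be found in the camera images.
- pointer: Rigid dive pointer, 270 mm long, 110 g: six-sided orange rubber grip (18 mm across flats, 100 mm long, thin black grooves), then a round steel shaft 10 mm thick ending in a white ball 16 mm wide. It balances about 110 mm from the grip end. Origin: centre of the grip's flat end; its z axis runs along the stick to the ball.
- pointer_foot (a point): Centre of the flat end of the orange grip (the pointer's origin). At the start it lies inside the tub, against the wall on the tub's +x side.
- pointer_tip (a point): Far end of the white ball, 270 mm from the grip end. At the start the shaft is propped over the tub's other wall, sloping up by about 30 degrees towards the robot; from 160 mm on it is free in the air.
- tub: Blue open rinse tub fixed to the deck, 140 mm (own x) by 180 mm (own y), 80 mm high, walls and floor 4 mm thick. Origin: centre of its underside. The pointer lies above its x axis, up to 30 mm to either side, grip end towards +x.
- tumbler: Loose smoky see-through round glass, 0.4 kg, 140 mm tall: outside radius 31 mm at the foot, 37 mm at the rim, wall 3 mm, bottom 12 mm thick; inside radius 28 mm at the bottom, 34 mm at the rim. A sideways push of 2 to 4 N slides it, and pressing on it with over 15 N may chip it. Origin: centre of its underside, z up. At the start its x axis points at the lantern.
- tumbler_rim (a point): Centre of the tumbler's mouth, 140 mm above its underside.
- tumbler_in (a point): Centre of the tumbler's inner floor, 12 mm above its underside. It is hard and unyielding: a fast touch-down overshoots, so come down the last millimetres slowly (about 10 to 15 mm/s) and stop at the first 1 to 3 N.
- lantern: Small battery lantern, loose, upright: black base and cap 72 mm in diameter, glowing amber lens between, small red press button on top, 108 mm high in all. Its centre stands 150 to 165 mm from that of the tumbler. Origin: centre of its underside.
- mask_case: White polycarbonate mask case, loose, 105 mm (own x) by 185 mm (own y), 90 mm high, on the other side of the tumbler from the lantern. Origin: centre of its underside.
- carabiner: Stainless D-shaped carabiner lying flat on the deck, loose, about 100 mm (own x) by 56 mm (own y), 10 mm thick. Origin: its middle, on the deck.
Not all that is in view belongs to the job. Leave any pink, purple or turquoise look-alike of the tumbler alone.

How it is judged:
By the outcome, as a careful person would: the job done as asked, in the order asked, and still so for the second after the job is handed in, with the robot touching nothing.
It also fails if it takes over 61 s, if anything falls off the work surface, if the arm or the gripper's body presses on something with over 40 N, if the wrist force passes 120 N, or if a joint passes its speed limit or range.

## Working session

There is one attempt and no reset: what is moved stays moved. The work goes in short steps, Python scripts to look and compute and a tool call to move; the robot and the scene stay as the last step left them, time stands still between calls to the robot, and variables do not carry over. Pictures are saved under pics/ and viewed, and the job is handed in when it is done.

Besides the shell and the picture viewer there is one more tool, called after "Request:" in YAML: its name, and indented under it one key for each argument. drive_tool: Moves the arm, as the interface text tells. Its arguments: {"type":"object","properties":{"steps":{"type":"array"},"squeeze":{"type":"number"}},"required":["steps"]}

```bash
ls; mkdir -p pics; cat > h.py <<'E'
import numpy as np, cv2
from cell import manip
def cam(n,save=None):
    c=manip.camera(n)
    if save: cv2.imwrite('pics/'+save,cv2.cvtColor(c['frame'],cv2.COLOR_RGB2BGR))
    return c
E
python3 - <<'E'
from h import *
print(manip.read_state(), manip.finger_overhang)
for n in ['scene','side','wrist']:
    c=cam(n,n+'0.png'); print(n,c['intrinsics'],c['position'],c['attitude'],(c['range_z']>0).mean())
    np.savez(''+n+'0.npz',**{k:np.array(v) for k,v in c.items()})
E
```

```text
pics
{'clock': 0.0, 'joints': array([-1.31961720e+00,  3.00488307e-01,  1.52157111e+00,  1.71234030e-05,
        1.32073735e+00, -6.66040567e-02]), 'qd': array([ 2.02061549e-04,  5.61470591e-04, -3.11369915e-04,  9.39858568e-05,
       -2.99213370e-04,  1.02123105e-03]), 'effort': array([ 9.25650675e-04, -5.31807804e+01, -3.52735877e+01,  7.08749355e-02,
        2.44231615e-02, -1.06952771e-04]), 'eef_pos': array([ 171.79099164, -522.22065542,  221.88110948]), 'eef_rot': array([-3.14039231e+00, -9.66884080e-05,  3.17778874e-01]), 'wrist_force': array([-0.13572934, -0.46037946, -0.09776155]), 'moment': array([-0.03592008,  0.04731525, -0.07884658]), 'finger_gap': 94.02325528861496} 17.0
scene [[478.897359     0.         317.42385964]
 [  0.         478.897359   199.6102683 ]
 [  0.           0.           1.        ]] [ 996.71061578  774.84339554 1128.7435266 ] [-2.4495581  -0.02028611  2.63555938] 0.9960859375
side [[414.77937386   0.         313.12754907]
 [  0.         414.77937386 196.46388061]
 [  0.           0.           1.        ]] [ 535.99739168 -762.96817484  940.95893672] [-2.36596245 -0.01995086 -0.00627353] 0.99603515625
wrist [[309.70691629   0.         321.13312401]
 [  0.         309.70691629 201.54041857]
 [  0.           0.           1.        ]] [ 235.49919382 -501.51452018  382.97705423] [ 2.91052979e+00  2.84139472e-03 -1.25260646e+00] 0.9123828125
```

View pics/scene0.png

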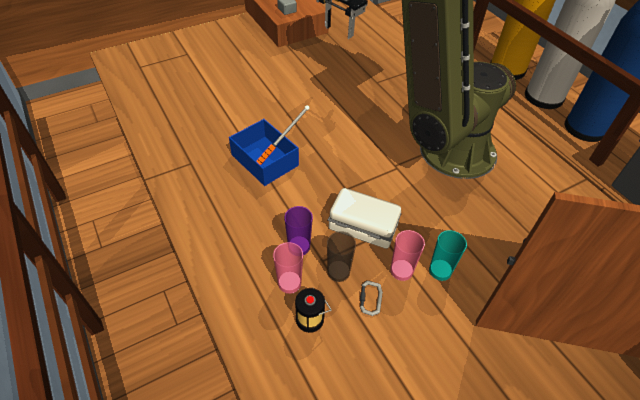

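View pics/side0.png

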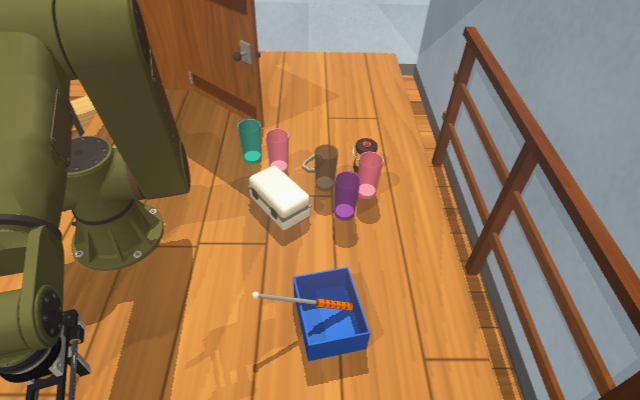

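View pics/wrist0.png

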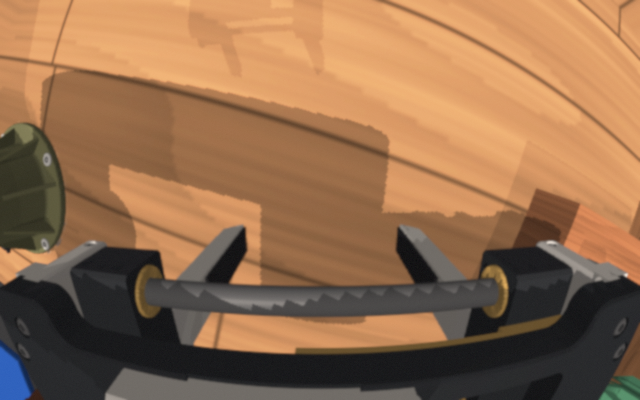

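Both views show the blue tub with the pointer (side: tub ~(330,310), ball (255,295), orange grip (335,305)). They also show the smoky tumbler (side (325,170), scene (340,256)), the lantern (scene (310,310)), the case (scene (365,215)) and the carabiner (scene (371,298)). Pink, purple and teal decoys stand around them. Next I'll measure.

```bash
cat >> h.py <<'E'
from scipy.spatial.transform import Rotation as Ro
def P(c,u,v,z):
    K=c['intrinsics'];R=Ro.from_euler('xyz',c['attitude']).as_matrix()
    p=np.stack([(u-K[0,2])/K[0,0]*z,(v-K[1,2])/K[1,1]*z,z],-1)
    return p@R.T+c['position']
def cloud(c):
    v,u=np.mgrid[0:400,0:640]
    return P(c,u.astype(float),v.astype(float),c['range_z'].astype(float))
def ray_plane(c,u,v,h):
    o=np.array(c['position']);d=P(c,np.float64(u),np.float64(v),np.float64(1.))-o
    return o+d*(h-o[2])/d[2]
def px(c,p):
    R=Ro.from_euler('xyz',c['attitude']).as_matrix();q=(np.asarray(p)-c['position'])@R;K=c['intrinsics']
    return q[...,0]/q[...,2]*K[0,0]+K[0,2],q[...,1]/q[...,2]*K[1,1]+K[1,2]
def load(n): return dict(np.load(''+n+'.npz'))
E
python3 - <<'E'
from h import *
for n in ['scene0','side0']:
    c=load(n);X=cloud(c);f=c['frame'];hsv=cv2.cvtColor(f,cv2.COLOR_RGB2HSV)
    H,S,V=[hsv[...,i].astype(int) for i in range(3)]
    work=(X[...,2]>-10)&(X[...,0]>200)&(X[...,0]<1000)&(abs(X[...,1])<700)
    def rep(name,m):
        m=m&work
        nn,l,st,_=cv2.connectedComponentsWithStats(m.astype(np.uint8))
        if nn<2: print(name,'none');return
        k=1+np.argmax(st[1:,4]);m=l==k;q=X[m]
        print(n,name,m.sum(),st[k][:4],'lo',np.percentile(q,2,axis=0).round(),'hi',np.percentile(q,98,axis=0).round(),'med',np.median(q,0).round())
        return m
    rep('tub',(H>105)&(H<122)&(S>150))
    rep('orange',(H<14)&(S>200)&(V>200)&(X[...,2]>12))
    rep('white case',(S<40)&(V>180)&(X[...,2]>50)&(X[...,0]>300))
    rep('lantern red',(H<6)&(S>200)&(X[...,2]>80))
    m=X[...,2];
    rep('dark top',(V<70)&(X[...,2]>95)&(X[...,2]<115))
    rep('smoky',(V<140)&(S<160)&(X[...,2]>10)&(X[...,2]<150)&((X[...,2]>115)|True))
    im=np.zeros((400,640),np.uint8);im[work]=np.clip(X[...,2][work],0,255)
    cv2.imwrite('pics/h_'+n+'.png',cv2.applyColorMap(im,cv2.COLORMAP_JET))
E
```

```text
scene0 tub 2596 [229 119  69  67] lo [ 516. -359.   -0.] hi [ 677. -162.   80.] med [ 592. -272.   37.]
scene0 orange 37 [307 296   7   7] lo [725. 295. 102.] hi [739. 310. 110.] med [732. 304. 107.]
scene0 white case 1699 [332 189  69  44] lo [385.  48.  81.] hi [531. 206.  93.] med [460. 129.  89.]
scene0 lantern red 38 [307 296   7   7] lo [725. 295. 102.] hi [739. 310. 110.] med [732. 304. 107.]
scene0 dark top 554 [295 288  30  28] lo [701. 273.  96.] hi [765. 337. 105.] med [735. 307. 101.]
scene0 smoky 1146 [327 231  29  50] lo [564. 184.  15.] hi [632. 253. 140.] med [600. 224.  96.]
side0 tub 2773 [299 294  71  67] lo [ 532. -365.    1.] hi [ 673. -238.   81.] med [ 597. -302.    6.]
side0 orange 22 [318 301   8   6] lo [ 569. -262.   56.] hi [ 584. -254.   69.] med [ 575. -257.   62.]
side0 white case 1248 [251 166  57  45] lo [387.  34.  85.] hi [529. 189.  93.] med [459. 109.  89.]
side0 lantern red 12 [365 142   4   3] lo [727. 291. 105.] hi [737. 306. 110.] med [732. 298. 108.]
dark top none
side0 smoky 1612 [315 145  45  67] lo [567.  56.  17.] hi [683. 249. 139.] med [622. 180. 104.]
```

```bash
python3 - <<'E'
from h import *
a=load('scene0')['frame'][180:350,220:480];b=load('side0')['frame'][100:380,220:400]
cv2.imwrite('pics/ca.png',cv2.resize(a,None,fx=3,fy=3)[...,::-1]);cv2.imwrite('pics/cb.png',cv2.resize(b,None,fx=2.1,fy=2.1)[...,::-1])
E
```

```text
(no output)
```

View pics/ca.png

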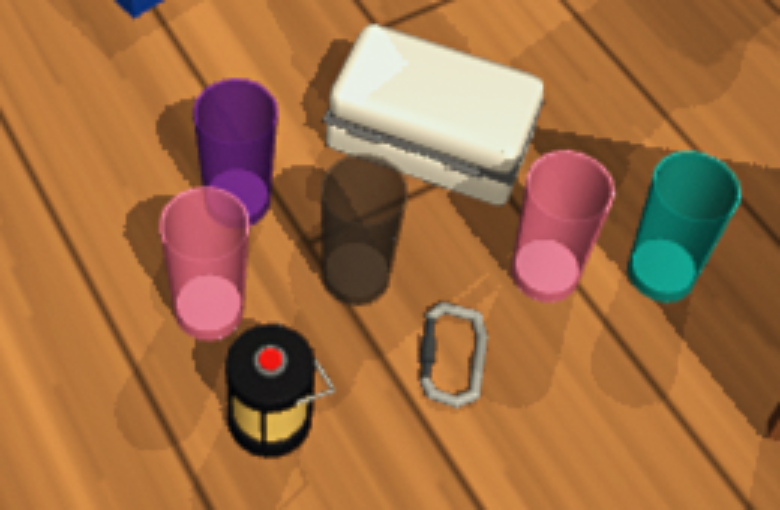

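View pics/cb.png

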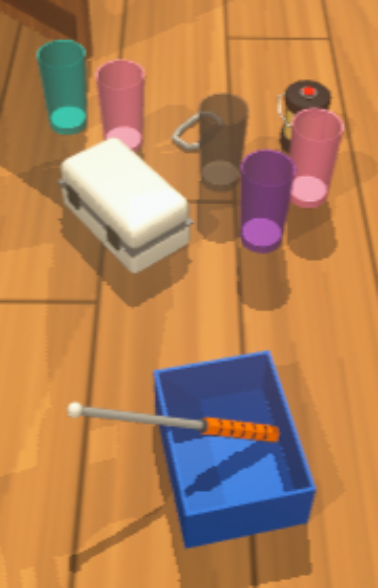

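View pics/h_side0.png

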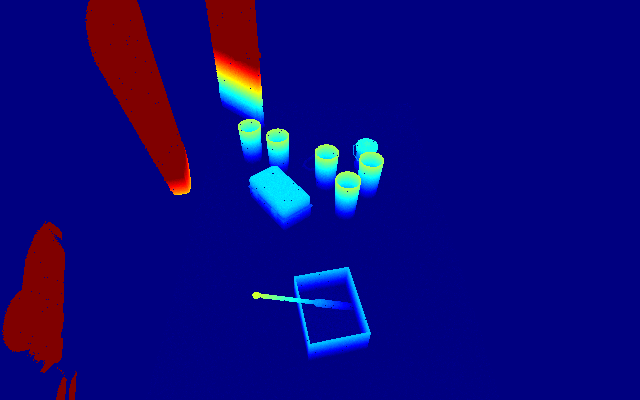

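```bash
cat > m.py <<'E'
from h import *
from scipy.optimize import least_squares
def fitc(q,r0=None):
    f=lambda p:np.hypot(q[:,0]-p[0],q[:,1]-p[1])-(r0 if r0 else p[2])
    return least_squares(f,[*q[:,:2].mean(0),35],loss='soft_l1').x
def line(q):
    m=np.median(q,0)
    for _ in range(6):
        d=np.linalg.svd(q-m,full_matrices=False)[2][0]
        r=np.linalg.norm(np.cross(q-m,d),axis=1);q=q[r<max(6,np.percentile(r,90))];m=q.mean(0)
    return m,d
E
python3 - <<'E'
from m import *
for n in ['scene0','side0']:
    c=load(n);X=cloud(c)
    for nm,(x,y),r,zl,zh in [('tumbler',(600,218),48,134,146),('lantern',(733,305),50,97,112),('purple',(0,0),1,0,1)]:
        m=(np.hypot(X[...,0]-x,X[...,1]-y)<r)&(X[...,2]>zl)&(X[...,2]<zh)
        q=X[m]
        if len(q)>5: print(n,nm,len(q),'bbox',q.min(0).round(),q.max(0).round(),'fit',fitc(q).round(1),'fit35.5',fitc(q,35.5)[:2].round(1),'z',np.median(q[:,2]))
    # pointer: above tub in z
    hsv=cv2.cvtColor(c['frame'],cv2.COLOR_RGB2HSV);H,S,V=[hsv[...,i].astype(int) for i in range(3)]
    blue=(H>95)&(H<130)&(S>90)
    m=(X[...,0]>380)&(X[...,0]<680)&(X[...,1]>-370)&(X[...,1]<-150)&(X[...,2]>20)&~blue&(X[...,2]<190)
    q=X[m]; M,d=line(q); d*=np.sign(-d[0]); t=(q-M)@d
    print(n,'ptr',len(q),M.round(1),d.round(3),'elev',np.degrees(np.arcsin(d[2])),'ends',(M+d*np.percentile(t,1)).round(),(M+d*np.percentile(t,99)).round())
    w=(X[...,2]>125)&m; print('ball region',X[w][np.argsort(-X[w][:,2])][:8].round())
    # tub rim
    m=blue&(X[...,2]>76)&(X[...,2]<84)&(X[...,0]>480)&(X[...,0]<720)&(X[...,1]<-120)&(X[...,1]>-420)
    q=X[m][:,:2].astype(np.float32);print('tub rim rect',cv2.minAreaRect(q))
E
```

```text
scene0 tumbler 137 bbox [561. 179. 134.] [634. 254. 143.] fit [597.6 217.9  35.3] fit35.5 [597.6 217.9] z 138.75342193598738
scene0 lantern 628 bbox [697. 268.  97.] [767. 338. 110.] fit [732.2 303.6  25.1] fit35.5 [725.  296.9] z 101.18232023355336
scene0 ptr 354 [ 528.7 -255.6   87.5] [-0.852 -0.198  0.484] elev 28.971889020356407 ends [ 628. -233.   31.] [ 426. -279.  146.]
ball region [[ 431. -280.  153.]
 [ 429. -276.  151.]
 [ 431. -280.  149.]
 [ 436. -278.  149.]
 [ 425. -283.  148.]
 [ 427. -275.  147.]
 [ 432. -278.  147.]
 [ 424. -279.  147.]]
tub rim rect ((594.0982055664062, -260.64031982421875), (142.41339111328125, 182.63372802734375), 12.344874382019043)
side0 tumbler 107 bbox [564. 177. 134.] [634. 254. 143.] fit [598.5 213.9  35.2] fit35.5 [598.4 214. ] z 137.7057428437239
side0 lantern 244 bbox [698. 263.  97.] [767. 335. 110.] fit [733.1 299.5  25.4] fit35.5 [735.4 309.7] z 101.70214527766183
side0 ptr 629 [ 533.4 -262.8   87.3] [-0.859 -0.175  0.481] elev 28.728965655121694 ends [ 649. -239.   22.] [ 426. -285.  147.]
ball region [[ 430. -288.  152.]
 [ 431. -286.  152.]
 [ 431. -283.  152.]
 [ 429. -280.  150.]
 [ 433. -280.  150.]
 [ 433. -284.  150.]
 [ 435. -282.  149.]
 [ 427. -284.  149.]]
tub rim rect ((594.5552368164062, -265.1294250488281), (138.7390899658203, 182.0065460205078), 12.078389167785645)
```

Request:
drive_tool:
  steps:
    - {"delta_pos": [30, 25, 0], "yaw": -0.02, "hand": 60}
    - {"delta_pos": [30, 25, 0], "yaw": -0.02, "hand": 60}
    - {"delta_pos": [30, 25, 0], "yaw": -0.02, "hand": 60}
    - {"delta_pos": [30, 25, 0], "yaw": -0.02, "hand": 60}
    - {"delta_pos": [30, 25, 0], "yaw": -0.025, "hand": 60}

```text
clock: 0.57
eef_pos: [322.9, -396.0, 222.4]
eef_rot: [-3.141, 0.0, 0.212]
wrist_force: [-0.3, -0.8, 0.4]
finger_gap: 64.1
```

Request:
drive_tool:
  steps:
    - {"delta_pos": [30, 25, 0], "yaw": 0, "hand": 60}
    - {"delta_pos": [30, 25, 0], "yaw": 0, "hand": 60}
    - {"delta_pos": [30, 25, 0], "yaw": 0, "hand": 60}
    - {"delta_pos": [30, 25, 0], "yaw": 0, "hand": 60}
    - {"delta_pos": [34, 26, 0], "yaw": 0, "hand": 60}

```text
clock: 0.98
eef_pos: [475.9, -270.6, 222.4]
eef_rot: [-3.142, 0.0, 0.213]
wrist_force: [-0.0, -1.3, 0.6]
finger_gap: 59.7
```

Request:
drive_tool:
  steps:
    - {"delta_pos": [0, 0, -20], "yaw": 0, "hand": 60}
    - {"delta_pos": [0, 0, -20], "yaw": 0, "hand": 60}
    - {"delta_pos": [0, 0, 0], "yaw": 0, "hand": 60}

```text
clock: 1.23
eef_pos: [474.1, -270.7, 178.7]
eef_rot: [-3.137, 0.004, 0.214]
wrist_force: [-0.3, 0.0, -1.3]
finger_gap: 60.2
```

```bash
python3 - <<'E'
from h import *
s=manip.read_state();print(s['clock'],s['eef_pos'],s['eef_rot'],s['wrist_force'],s['finger_gap'])
cam('wrist','w1.png')
c=cam('side');cv2.imwrite('pics/s1.png',cv2.resize(c['frame'][220:380,180:400],None,fx=3,fy=3)[...,::-1])
E
```

```text
1.2333 [ 474.09434541 -270.72308148  178.71919964] [-3.13737765  0.00419303  0.21415527] [-0.32836184  0.02990601 -1.3067215 ] 60.17344977397871
```

View pics/w1.png

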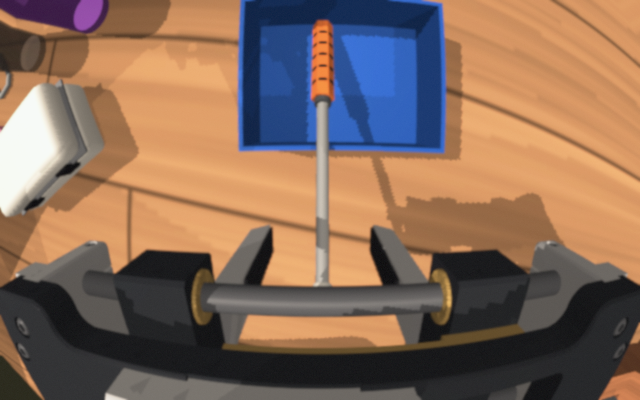

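View pics/s1.png

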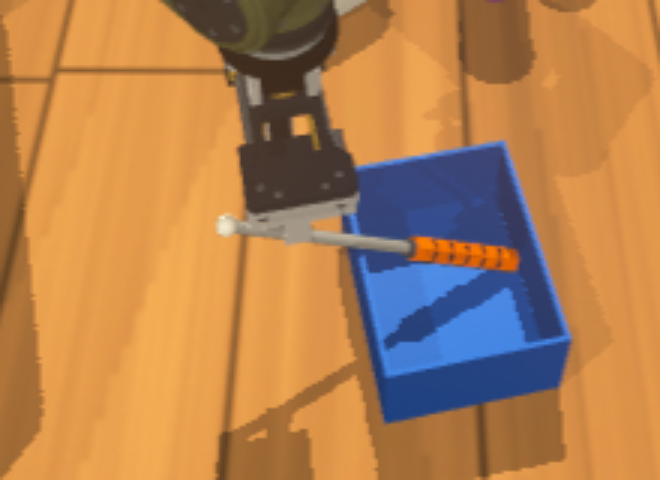

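The wrist view shows the shaft at column 322, midway between the finger tips (272 and 370), and aligned with them. Descending to grasp.

Request:
drive_tool:
  steps:
    - {"delta_pos": [1, 0, -25], "yaw": 0, "hand": 40}
    - {"delta_pos": [1, 0, -25], "yaw": 0, "hand": 40}
    - {"delta_pos": [0, 0, -15], "yaw": 0, "hand": 40}
    - {"delta_pos": [0, 0, 0], "yaw": 0, "hand": 25}
    - {"delta_pos": [0, 0, 0], "yaw": 0, "hand": 15}

```text
clock: 1.75
eef_pos: [477.1, -272.7, 118.6]
eef_rot: [3.141, -0.0, 0.212]
wrist_force: [0.3, 1.1, 0.4]
finger_gap: 30.1
```

```bash
python3 - <<'E'
from h import *
s=manip.read_state();print(s['clock'],s['eef_pos'],s['eef_rot'],s['wrist_force'],s['finger_gap'])
cam('wrist','w2.png')
c=cam('side');cv2.imwrite('pics/s2.png',cv2.resize(c['frame'][220:380,180:400],None,fx=3,fy=3)[...,::-1])
E
```

```text
1.75 [ 477.07524132 -272.69866372  118.61078808] [ 3.14116352e+00 -4.65437550e-04  2.12070964e-01] [0.29770448 1.07156204 0.35069986] 30.138178683182748
```

View pics/w2.png

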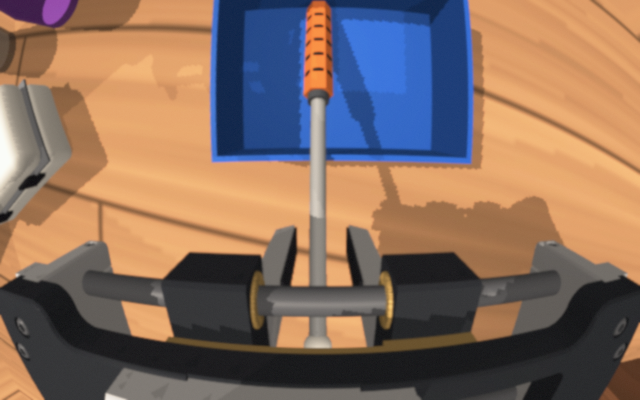

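View pics/s2.png

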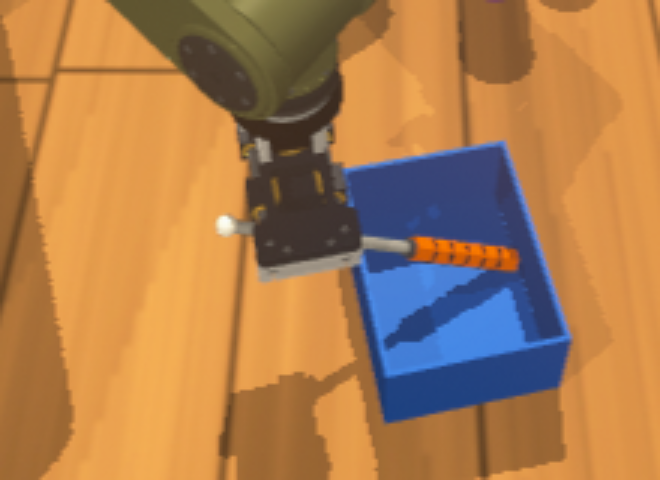

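Request:
drive_tool:
  steps:
    - {"delta_pos": [0, 0, -4], "yaw": 0, "hand": 6}
    - {"delta_pos": [0, 0, 0], "yaw": 0, "hand": 4}
    - {"delta_pos": [0, 0, 0], "yaw": 0, "hand": 4}
    - {"delta_pos": [0, 0, 0], "yaw": 0, "hand": 4}
  squeeze: 5

```text
clock: 2.18
eef_pos: [477.1, -272.3, 113.9]
eef_rot: [3.141, -0.0, 0.213]
wrist_force: [0.4, 0.2, 1.2]
finger_gap: 9.4
```

Request:
drive_tool:
  steps:
    - {"delta_pos": [9, 2, 16], "yaw": 0, "hand": 4}
    - {"delta_pos": [10, 2, 15], "yaw": 0, "hand": 4}
    - {"delta_pos": [11, 3, 15], "yaw": 0, "hand": 4}
    - {"delta_pos": [12, 3, 14], "yaw": 0, "hand": 4}
    - {"delta_pos": [13, 3, 13], "yaw": 0, "hand": 4}

```text
clock: 2.6
eef_pos: [532.3, -259.0, 187.4]
eef_rot: [3.141, -0.0, 0.213]
wrist_force: [0.2, -0.1, -0.5]
finger_gap: 9.7
```

```bash
python3 - <<'E'
from h import *
c=cam('side');cv2.imwrite('pics/s3.png',cv2.resize(c['frame'][220:380,180:400],None,fx=3,fy=3)[...,::-1])
c=cam('scene');cv2.imwrite('pics/c3.png',cv2.resize(c['frame'][80:220,180:400],None,fx=3,fy=3)[...,::-1])
E
```

```text
(no output)
```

View pics/s3.png

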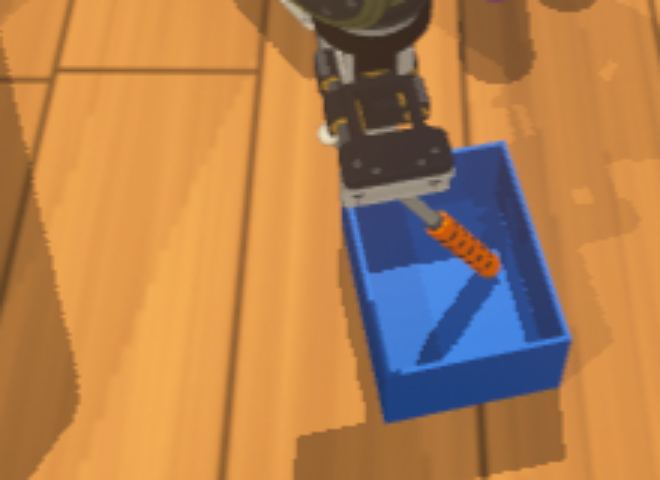

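View pics/c3.png

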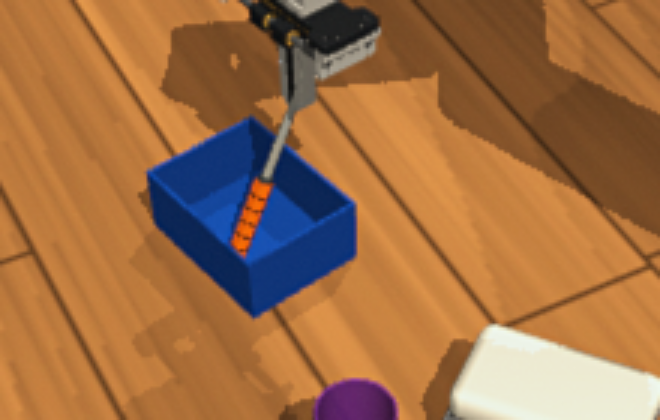

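The pointer is pivoting in the pads as it rises. I'll keep going, then lift straight up.

Request:
drive_tool:
  steps:
    - {"delta_pos": [14, 3, 12], "yaw": 0, "hand": 4}
    - {"delta_pos": [14, 3, 12], "yaw": 0, "hand": 4}
    - {"delta_pos": [12, 3, 14], "yaw": 0, "hand": 4}
    - {"delta_pos": [6, 2, 15], "yaw": 0, "hand": 4}
    - {"delta_pos": [0, 0, 18], "yaw": 0, "hand": 4}

```text
clock: 3.12
eef_pos: [577.8, -247.7, 255.9]
eef_rot: [-3.14, 0.002, 0.213]
wrist_force: [-0.6, -0.5, -1.0]
finger_gap: 9.7
```

Request:
drive_tool:
  steps:
    - {"delta_pos": [0, 0, 25], "yaw": 0, "hand": 4}
    - {"delta_pos": [0, 0, 28], "yaw": 0, "hand": 4}
    - {"delta_pos": [0, 0, 28], "yaw": 0, "hand": 4}
    - {"delta_pos": [0, 0, 25], "yaw": 0, "hand": 4}
    - {"delta_pos": [0, 0, 15], "yaw": 0, "hand": 4}

```text
clock: 3.53
eef_pos: [577.5, -248.5, 380.4]
eef_rot: [3.14, -0.001, 0.213]
wrist_force: [0.2, -0.4, -0.3]
finger_gap: 9.4
```

```bash
python3 - <<'E'
from h import *
c=cam('side');cv2.imwrite('pics/s4.png',cv2.resize(c['frame'][160:380,180:400],None,fx=2.6,fy=2.6)[...,::-1])
c=cam('scene');cv2.imwrite('pics/c4.png',cv2.resize(c['frame'][20:220,180:400],None,fx=3,fy=3)[...,::-1])
cam('wrist','w4.png')
E
```

```text
(no output)
```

View pics/s4.png

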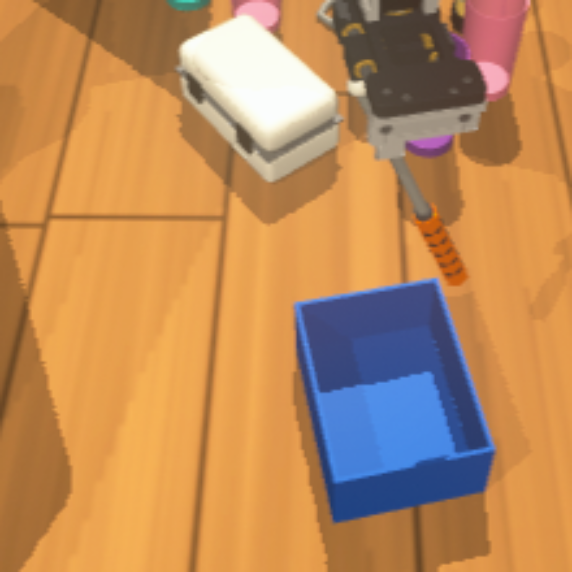

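View pics/c4.png

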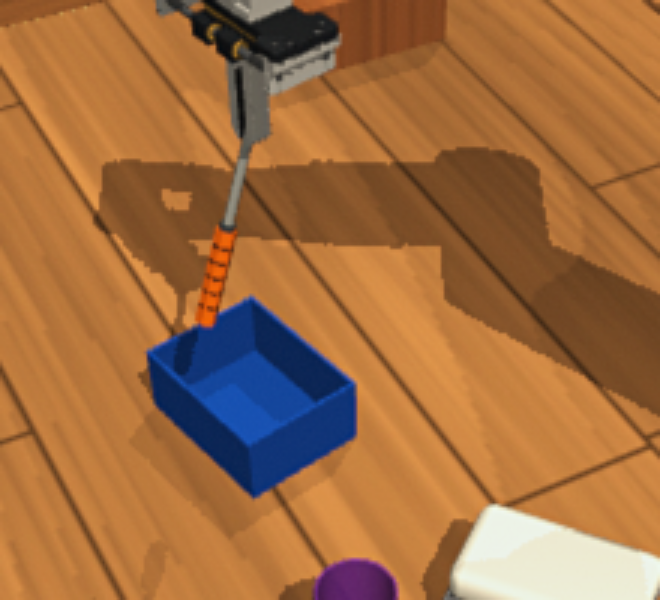

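View pics/w4.png

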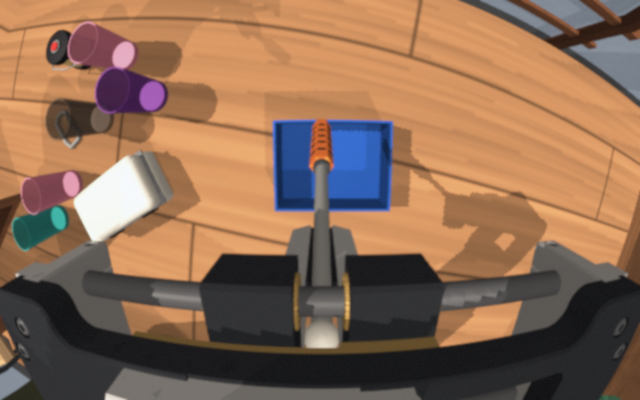

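```bash
cat >> m.py <<'E'
def grip(c,lo=20):
    X=cloud(c);hsv=cv2.cvtColor(c['frame'],cv2.COLOR_RGB2HSV);H,S,V=[hsv[...,i].astype(int) for i in range(3)]
    s=manip.read_state();e=s['eef_pos']
    m=(H<13)&(S>190)&(V>110)&(np.hypot(X[...,0]-e[0],X[...,1]-e[1])<200)&(X[...,2]<e[2]-30)&(X[...,2]>lo)
    n,l,st,_=cv2.connectedComponentsWithStats(cv2.dilate(m.astype(np.uint8),np.ones((3,3))))
    k=1+np.argmax(st[1:,4]);m&=(l==k)
    q=X[m];M,d=line(q);d=d*np.sign(d[2]);t=(q-M)@d
    return M,d,M+d*t.min(),M+d*t.max(),len(q)
def tilt(*a):
  s=manip.read_state();print(s['clock'],s['eef_pos'].round(1),s['eef_rot'].round(3),s['wrist_force'].round(2),s['finger_gap'])
  for n in ['scene','side']:
    c=cam(n);M,d,a,b,k=grip(c);g=s['eef_pos']+[0,0,2]
    print(n,k,'dir',d.round(3),'tilt deg',np.degrees(np.arccos(d[2])).round(1),'az top',np.degrees(np.arctan2(d[1],d[0])).round(),'ends',a.round(),b.round(),'from tcp',(g-a).round(),np.linalg.norm(g-a).round(),'tilt tcp',np.degrees(np.arccos((g-a)[2]/np.linalg.norm(g-a))).round(1))
E
python3 - <<'E'
from m import *
tilt()
E
```

```text
3.6833 [ 577.7 -248.5  377.8] [ 3.141 -0.     0.213] [-0.46 -1.01 -2.09] 9.857208186272862
scene 212 dir [-0.33  -0.072  0.941] tilt deg 19.8 az top -168.0 ends [ 650. -227.  184.] [ 616. -234.  280.] from tcp [-72. -22. 196.] 210.0 tilt tcp 21.1
side 87 dir [-0.221 -0.04   0.975] tilt deg 13.0 az top -170.0 ends [ 643. -244.  184.] [ 621. -248.  279.] from tcp [-65.  -4. 196.] 207.0 tilt tcp 18.4
```

Request:
drive_tool:
  steps:
    - {"delta_pos": [0, 0, 0], "yaw": 0, "hand": 4}
    - {"delta_pos": [0, 0, 0], "yaw": 0, "hand": 4}
    - {"delta_pos": [0, 0, 0], "yaw": 0, "hand": 4}
  squeeze: 3

```text
clock: 4.03
eef_pos: [577.9, -248.1, 377.6]
eef_rot: [-3.141, 0.001, 0.213]
wrist_force: [-0.7, 0.1, -1.7]
finger_gap: 9.7
```

```bash
python3 - <<'E'
from m import *
tilt()
E
```

```text
4.0333 [ 577.9 -248.1  377.6] [-3.141e+00  1.000e-03  2.130e-01] [-0.66  0.07 -1.68] 9.70260616154971
scene 208 dir [-0.298 -0.058  0.953] tilt deg 17.7 az top -169.0 ends [ 645. -227.  180.] [ 613. -233.  281.] from tcp [-67. -21. 199.] 211.0 tilt tcp 19.4
side 83 dir [-0.266 -0.033  0.963] tilt deg 15.6 az top -173.0 ends [ 643. -245.  183.] [ 619. -248.  269.] from tcp [-65.  -3. 197.] 207.0 tilt tcp 18.3
```

Request:
drive_tool:
  steps:
    - {"delta_pos": [2.5, 17.5, 0], "yaw": 0.125, "hand": 4}
    - {"delta_pos": [2.5, 17.5, 0], "yaw": 0.125, "hand": 4}
    - {"delta_pos": [2.5, 17.5, 0], "yaw": 0.125, "hand": 4}
    - {"delta_pos": [2.5, 17.5, 0], "yaw": 0.125, "hand": 4}
    - {"delta_pos": [2.5, 17.5, 0], "yaw": 0.125, "hand": 4}
  squeeze: 4

```text
clock: 4.55
eef_pos: [590.5, -159.8, 378.4]
eef_rot: [-3.142, 0.0, 0.844]
wrist_force: [-0.2, -0.4, -1.3]
finger_gap: 9.9
```

Request:
drive_tool:
  steps:
    - {"delta_pos": [2.5, 17.5, 0], "yaw": 0.125, "hand": 4}
    - {"delta_pos": [2.5, 17.5, 0], "yaw": 0.125, "hand": 4}
    - {"delta_pos": [2.5, 17.5, 0], "yaw": 0.125, "hand": 4}
    - {"delta_pos": [2.5, 17.5, 0], "yaw": 0.125, "hand": 4}
    - {"delta_pos": [2.5, 17.5, 0], "yaw": 0.125, "hand": 4}

```text
clock: 4.97
eef_pos: [603.0, -72.2, 378.4]
eef_rot: [3.142, 0.0, 1.469]
wrist_force: [-0.6, 0.7, -1.4]
finger_gap: 10.0
```

Request:
drive_tool:
  steps:
    - {"delta_pos": [2.5, 17.5, 0], "yaw": 0.125, "hand": 4}
    - {"delta_pos": [2.5, 17.5, 0], "yaw": 0.125, "hand": 4}
    - {"delta_pos": [2.5, 17.5, 0], "yaw": 0.125, "hand": 4}
    - {"delta_pos": [2.5, 17.5, 0], "yaw": 0.125, "hand": 4}
    - {"delta_pos": [2.5, 17.5, 0], "yaw": 0.125, "hand": 4}

```text
clock: 5.38
eef_pos: [615.5, 15.3, 378.3]
eef_rot: [3.142, -0.0, 2.094]
wrist_force: [0.7, 0.0, -0.8]
finger_gap: 10.0
```

Request:
drive_tool:
  steps:
    - {"delta_pos": [2.5, 17.5, 0], "yaw": 0.125, "hand": 4}
    - {"delta_pos": [2.5, 17.5, 0], "yaw": 0.125, "hand": 4}
    - {"delta_pos": [2.5, 17.5, 0], "yaw": 0.125, "hand": 4}
    - {"delta_pos": [2.5, 17.5, 0], "yaw": 0.125, "hand": 4}
    - {"delta_pos": [2.5, 17.5, 0], "yaw": 0.125, "hand": 4}

```text
clock: 5.8
eef_pos: [628.0, 102.8, 378.3]
eef_rot: [-3.142, 0.0, 2.719]
wrist_force: [-0.8, -0.8, -1.5]
finger_gap: 10.2
```

Request:
drive_tool:
  steps:
    - {"delta_pos": [2.5, 17.5, 0], "yaw": 0.125, "hand": 4}
    - {"delta_pos": [2.5, 17.5, 0], "yaw": 0.125, "hand": 4}
    - {"delta_pos": [2.5, 17.5, 0], "yaw": 0.125, "hand": 4}
    - {"delta_pos": [2.5, 17.5, 0], "yaw": 0.125, "hand": 4}
    - {"delta_pos": [2.5, 17.5, 0], "yaw": 0.125, "hand": 4}

```text
clock: 6.22
eef_pos: [640.5, 190.3, 378.3]
eef_rot: [3.142, -0.0, -2.939]
wrist_force: [-0.4, -0.5, -1.2]
finger_gap: 9.8
```

Request:
drive_tool:
  steps:
    - {"delta_pos": [2, 15, 0], "yaw": 0.125, "hand": 4}
    - {"delta_pos": [1, 10, 0], "yaw": 0.125, "hand": 4}
    - {"delta_pos": [0, 4, 0], "yaw": 0.125, "hand": 4}
    - {"delta_pos": [0, 0, 0], "yaw": 0, "hand": 4}

```text
clock: 6.55
eef_pos: [643.4, 219.4, 377.9]
eef_rot: [3.141, -0.0, -2.563]
wrist_force: [0.1, 0.4, -1.2]
finger_gap: 9.6
```

```bash
python3 - <<'E'
from m import *
tilt()
c=cam('side');cv2.imwrite('pics/s5.png',cv2.resize(c['frame'][20:240,220:440],None,fx=2.6,fy=2.6)[...,::-1])
c=cam('scene');cv2.imwrite('pics/c5.png',cv2.resize(c['frame'][150:350,220:440],None,fx=3,fy=3)[...,::-1])
E
```

```text
6.55 [643.4 219.4 377.9] [ 3.141 -0.    -2.563] [ 0.13  0.4  -1.21] 9.614369658712926
scene 119 dir [0.235 0.123 0.964] tilt deg 15.4 az top 28.0 ends [604. 202. 176.] [629. 215. 279.] from tcp [ 40.  18. 204.] 208.0 tilt tcp 12.1
side 13 dir [-0.035  0.119  0.992] tilt deg 7.1 az top 106.0 ends [610. 182. 180.] [608. 188. 230.] from tcp [ 34.  37. 200.] 206.0 tilt tcp 14.1
```

View pics/s5.png

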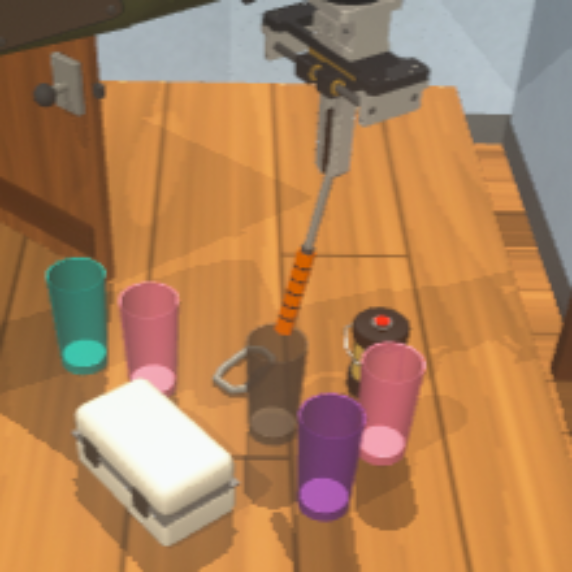

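View pics/c5.png

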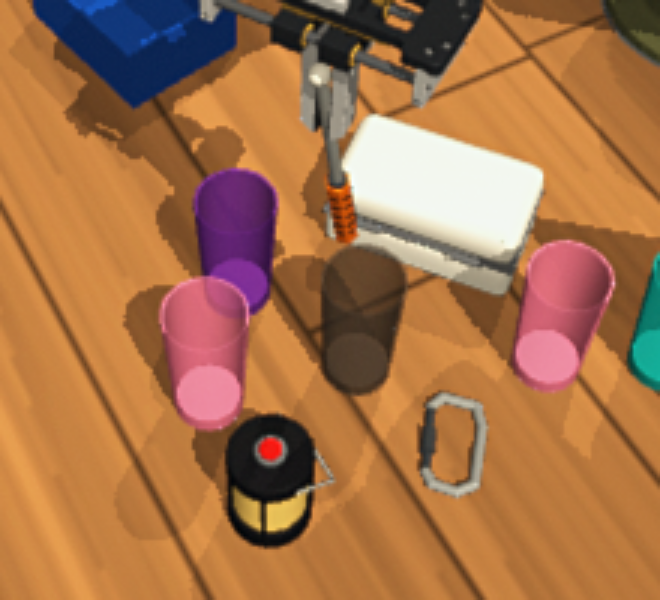

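```bash
cat >> m.py <<'E'
T={'scene':np.array([597.6,217.9]),'side':np.array([598.5,213.9])}
u0=np.array([.842,.539]);w0=np.array([-.539,.842])
def foot(h,tag,z=None):
    for n,(r0,r1,c0,c1) in [('scene',(150,300,260,420)),('side',(20,200,260,420))]:
        c=cam(n);f=c['frame'];hsv=cv2.cvtColor(f,cv2.COLOR_RGB2HSV);H,S,V=[hsv[...,i].astype(int) for i in range(3)]
        a=f.astype(int);m=(a[...,0]>100)&(a[...,0]>2.2*a[...,1])&(a[...,2]<0.4*a[...,0])&(H<14)&(S>200)
        mm=np.zeros_like(m);mm[r0:r1,c0:c1]=m[r0:r1,c0:c1]
        k=cv2.morphologyEx(mm.astype(np.uint8),cv2.MORPH_CLOSE,np.ones((5,5)))
        nn,l,st,_=cv2.connectedComponentsWithStats(k);i=1+np.argmax(st[1:,4]);v,u=np.nonzero((l==i))
        pts=np.stack([u,v],1).astype(float);mu=pts.mean(0);d=np.linalg.svd(pts-mu,full_matrices=False)[2][0];d*=np.sign(d[1]);t=(pts-mu)@d
        lo=mu+d*t.max();hi=mu+d*t.min()
        p=ray_plane(c,*lo,h);q=ray_plane(c,*hi,h+97);r=p[:2]-T[n]
        print(n,len(u),st[i],'foot px',lo.round(1),'xy',p[:2].round(1),'rel u,w',(r@u0).round(1),(r@w0).round(1),'top rel',((q[:2]-T[n])@u0).round(1),((q[:2]-T[n])@w0).round(1))
        cv2.imwrite(f'pics/{tag}_{n}.png',cv2.resize(f[r0:r1,c0:c1],None,fx=4,fy=4)[...,::-1])
E
python3 - <<'E'
from m import *
foot(178,'f6')
E
```

```text
scene 118 [329 212  10  19 118] foot px [335.4 230.1] xy [605.9 200.6] rel u,w -2.3 -19.1 top rel 22.3 -20.1
side 12 [365 142   4   3  12] foot px [366.5 143. ] xy [715.4 209.2] rel u,w 95.9 -67.0 top rel 10.1 -158.8
```

```bash
sed -i "s/(20,200,260,420)/(20,200,260,352)/; s/a\[...,0\]>2.2\*a\[...,1\])&(a\[...,2\]<0.4\*a\[...,0\])&(H<14)&(S>200)/a[...,0]>1.85*a[...,1])\&(a[...,2]<0.35*a[...,0])\&(S>170)/" m.py
python3 - <<'E'
from m import *
foot(178,'f7')
E
```

```text
scene 133 [329 212  10  19 133] foot px [335.7 230.1] xy [605.2 200.8] rel u,w -2.9 -18.5 top rel 20.2 -22.3
side 195 [326 116  15  33 195] foot px [328.1 148. ] xy [600.8 183.5] rel u,w -14.4 -26.9 top rel 13.5 -23.4
```

```bash
cat >> m.py <<'E'
B={'scene':np.array([-.45,2.,0]),'side':np.array([.45,-2.,0])}  # per-camera xy bias about mean (598.05,215.9)
T0=np.array([598.05,215.9])
def ends(n,c,box):
    r0,r1,c0,c1=box;f=c['frame'];hsv=cv2.cvtColor(f,cv2.COLOR_RGB2HSV);S=hsv[...,1]
    a=f.astype(int);m=(a[...,0]>90)&(a[...,0]>1.85*a[...,1])&(a[...,2]<0.35*a[...,0])&(S>170)
    mm=np.zeros_like(m);mm[r0:r1,c0:c1]=m[r0:r1,c0:c1]
    k=cv2.morphologyEx(mm.astype(np.uint8),cv2.MORPH_CLOSE,np.ones((5,5)))
    nn,l,st,_=cv2.connectedComponentsWithStats(k);i=1+np.argmax(st[1:,4]);v,u=np.nonzero((l==i))
    pts=np.stack([u,v],1).astype(float);mu=pts.mean(0);d=np.linalg.svd(pts-mu,full_matrices=False)[2][0];d*=np.sign(d[1]);t=(pts-mu)@d
    return mu+d*t.max(),mu+d*t.min(),len(u)
BOX={'scene':(120,320,260,420),'side':(20,220,260,352)}
def tri(pp,cs):
    A=np.zeros((3,3));b=np.zeros(3);L=[]
    for n in cs:
        c=cs[n];o=np.array(c['position'])-B[n];d=P(c,pp[n][0],pp[n][1],np.float64(1.))-c['position'];d/=np.linalg.norm(d)
        M=np.eye(3)-np.outer(d,d);A+=M;b+=M@o;L.append((M,o))
    x=np.linalg.solve(A,b);return x,[np.linalg.norm(M@(x-o)).round(1) for M,o in L]
def look(tag):
    s=manip.read_state();e=s['eef_pos'];print(s['clock'],e.round(1),'rel uw',((e[:2]-T0)@u0).round(1),((e[:2]-T0)@w0).round(1),'F',s['wrist_force'].round(2))
    cs={n:cam(n) for n in ['scene','side']};E={n:ends(n,cs[n],BOX[n]) for n in cs}
    for i,nm in enumerate(['foot','top']):
        x,r=tri({n:E[n][i] for n in cs},cs);print(nm,x.round(1),'res',r,'rel u,w',((x[:2]-T0)@u0).round(1),((x[:2]-T0)@w0).round(1),{n:E[n][i].round(1) for n in cs})
    for n in cs:
        r0,r1,c0,c1=BOX[n];cv2.imwrite(f'pics/{tag}_{n}.png',cv2.resize(cs[n]['frame'][r0:r1,c0:c1],None,fx=3,fy=3)[...,::-1])
    return cs
E
python3 - <<'E'
from m import *
look('f8')
E
```

```text
6.95 [643.5 218.  378.6] rel uw 39.4 -22.7 F [-0.68 -0.98 -1.08]
foot [601.6 194.4 170.5] res [np.float64(0.7), np.float64(0.7)] rel u,w -8.6 -20.0 {'scene': array([335.8, 230. ]), 'side': array([328.1, 148. ])}
top [623.8 204.4 273.6] res [np.float64(1.9), np.float64(1.9)] rel u,w 15.5 -23.5 {'scene': array([331.4, 210.5]), 'side': array([337.3, 116.7])}
```

Request:
drive_tool:
  steps:
    - {"delta_pos": [-4, 5, 0], "yaw": 0, "hand": 4}
    - {"delta_pos": [-5, 6, 0], "yaw": 0, "hand": 4}
    - {"delta_pos": [-4, 4, 0], "yaw": 0, "hand": 4}
    - {"delta_pos": [-2, 2, 0], "yaw": 0, "hand": 4}
    - {"delta_pos": [0, 0, -10], "yaw": 0, "hand": 4}

```text
clock: 7.47
eef_pos: [627.9, 236.3, 370.6]
eef_rot: [-3.141, 0.003, -2.569]
wrist_force: [-0.1, -0.2, -1.2]
finger_gap: 10.0
```

Request:
drive_tool:
  steps:
    - {"delta_pos": [0, 0, -5], "yaw": 0, "hand": 4}
    - {"delta_pos": [0, 0, 0], "yaw": 0, "hand": 4}
    - {"delta_pos": [0, 0, 0], "yaw": 0, "hand": 4}

```text
clock: 7.72
eef_pos: [628.3, 235.4, 363.3]
eef_rot: [3.141, -0.001, -2.57]
wrist_force: [0.7, -0.6, -1.2]
finger_gap: 9.7
```

```bash
python3 - <<'E'
from m import *
look('f9')
E
```

```text
7.7167 [628.3 235.4 363.3] rel uw 36.0 0.1 F [ 0.68 -0.62 -1.17]
foot [587.3 212.9 154.5] res [np.float64(0.9), np.float64(0.9)] rel u,w -10.7 3.3 {'scene': array([344.2, 237. ]), 'side': array([322.8, 148.2])}
top [608.2 222.3 257.9] res [np.float64(1.4), np.float64(1.4)] rel u,w 12.0 -0.1 {'scene': array([341.1, 217.5]), 'side': array([331.3, 117.6])}
```

View pics/f9_scene.png

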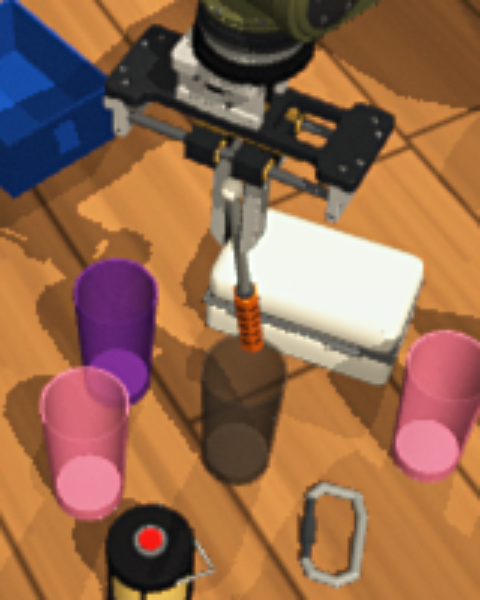

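View pics/f9_side.png

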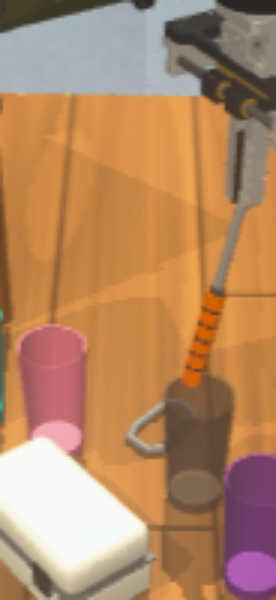

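Both views show the foot over the mouth, offset about 11 mm to the side away from the lantern, as wanted. Descending.

Request:
drive_tool:
  steps:
    - {"delta_pos": [0, 0, -8], "yaw": 0, "hand": 4}
    - {"delta_pos": [0, 0, -12], "yaw": 0, "hand": 4}
    - {"delta_pos": [0, 0, -15], "yaw": 0, "hand": 4}
    - {"delta_pos": [0, 0, -10], "yaw": 0, "hand": 4}
    - {"delta_pos": [0, 0, -5], "yaw": 0, "hand": 4}

```text
clock: 8.23
eef_pos: [628.2, 235.2, 311.5]
eef_rot: [3.141, -0.002, -2.57]
wrist_force: [0.4, -0.1, -2.5]
finger_gap: 9.7
```

```bash
python3 - <<'E'
from m import *
look('f10')
E
```

```text
8.2333 [628.2 235.2 311.5] rel uw 35.8 0.0 F [ 0.41 -0.07 -2.5 ]
foot [589.7 217.3 112.4] res [np.float64(1.2), np.float64(1.2)] rel u,w -6.3 5.7 {'scene': array([343.1, 248.2]), 'side': array([323., 158.])}
top [607.7 221.5 205.9] res [np.float64(1.3), np.float64(1.3)] rel u,w 11.2 -0.5 {'scene': array([339.9, 230.5]), 'side': array([330.3, 132.6])}
```

View pics/f10_scene.png

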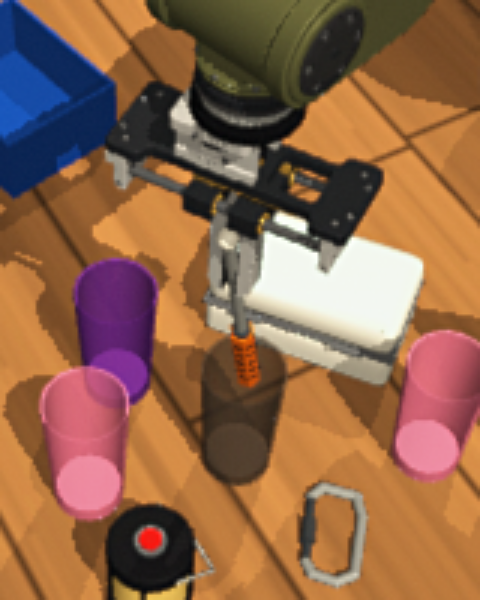

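View pics/f10_side.png

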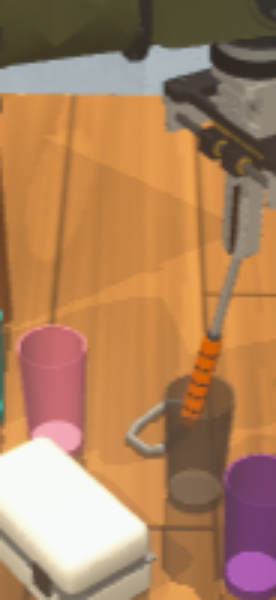

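The foot is inside the glass, clear of the rim in both views. Continuing down.

Request:
drive_tool:
  steps:
    - {"delta_pos": [0, 0, -15], "yaw": 0, "hand": 4}
    - {"delta_pos": [0, 0, -18], "yaw": 0, "hand": 4}
    - {"delta_pos": [0, 0, -16], "yaw": 0, "hand": 4}
    - {"delta_pos": [0, 0, -12], "yaw": 0, "hand": 4}
    - {"delta_pos": [0, 0, -6], "yaw": 0, "hand": 4}

```text
clock: 8.75
eef_pos: [628.3, 235.3, 245.3]
eef_rot: [3.141, -0.001, -2.57]
wrist_force: [-0.2, -0.4, -1.3]
finger_gap: 9.8
```

Request:
drive_tool:
  steps:
    - {"delta_pos": [0, 0, -2], "yaw": 0, "hand": 4}
    - {"delta_pos": [0, 0, -1], "yaw": 0, "hand": 4}
    - {"delta_pos": [0, 0, 0], "yaw": 0, "hand": 4}

```text
clock: 9.0
eef_pos: [628.7, 235.4, 244.3]
eef_rot: [-3.141, 0.001, -2.57]
wrist_force: [-0.3, 0.7, -0.5]
finger_gap: 9.5
```

```bash
python3 - <<'E'
from m import *
look('f11')
E
```

```text
9.0 [628.7 235.4 244.3] rel uw 36.3 -0.1 F [-0.28  0.72 -0.5 ]
foot [597.9 227.1 102.8] res [np.float64(1.0), np.float64(1.0)] rel u,w 5.9 9.5 {'scene': array([342.9, 254.1]), 'side': array([326.1, 158.6])}
top [613.8 215.1 140.7] res [np.float64(4.7), np.float64(4.7)] rel u,w 12.8 -9.2 {'scene': array([333.7, 245.4]), 'side': array([330.2, 151. ])}
```

View pics/f11_side.png

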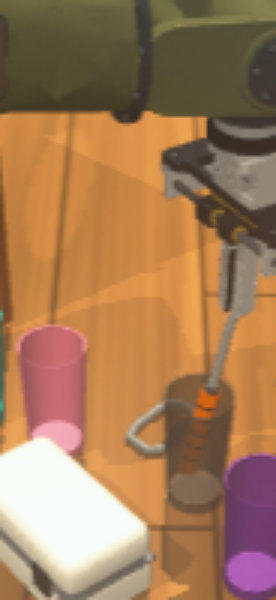

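View pics/f11_scene.png

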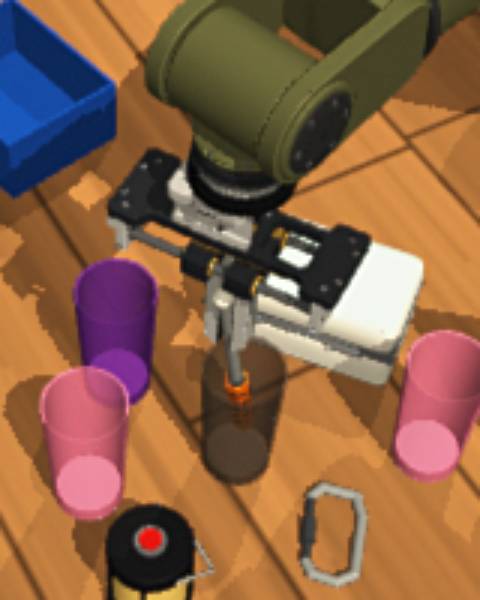

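Request:
drive_tool:
  steps:
    - {"delta_pos": [0, 0, -2], "yaw": 0, "hand": 4}
    - {"delta_pos": [0, 0, -2], "yaw": 0, "hand": 4}
    - {"delta_pos": [0, 0, -2], "yaw": 0, "hand": 4}
    - {"delta_pos": [0, 0, -2], "yaw": 0, "hand": 4}
    - {"delta_pos": [0, 0, -1], "yaw": 0, "hand": 4}

```text
clock: 9.52
eef_pos: [628.4, 235.4, 234.0]
eef_rot: [3.141, -0.0, -2.57]
wrist_force: [-0.4, 0.7, -1.2]
finger_gap: 9.9
```

Request:
drive_tool:
  steps:
    - {"delta_pos": [0, 0, -1], "yaw": 0, "hand": 4}
    - {"delta_pos": [0, 0, -1], "yaw": 0, "hand": 4}
    - {"delta_pos": [0, 0, -1], "yaw": 0, "hand": 4}
    - {"delta_pos": [0, 0, -1], "yaw": 0, "hand": 4}

```text
clock: 9.85
eef_pos: [628.5, 235.3, 230.4]
eef_rot: [-3.142, 0.0, -2.57]
wrist_force: [-0.3, -0.8, -1.1]
finger_gap: 10.3
```

Request:
drive_tool:
  steps:
    - {"delta_pos": [0, 0, -1], "yaw": 0, "hand": 4}
    - {"delta_pos": [0, 0, -1], "yaw": 0, "hand": 4}
    - {"delta_pos": [0, 0, -1], "yaw": 0, "hand": 4}

```text
clock: 10.1
eef_pos: [628.4, 235.4, 227.4]
eef_rot: [3.142, 0.0, -2.57]
wrist_force: [-0.3, -0.4, -1.6]
finger_gap: 10.1
```

One row at a time from here.

Request:
drive_tool:
  steps:
    - {"delta_pos": [0, 0, -1], "yaw": 0, "hand": 4}
    - {"delta_pos": [0, 0, -1], "yaw": 0, "hand": 4}

```text
clock: 10.27
eef_pos: [628.4, 235.4, 225.3]
eef_rot: [-3.142, 0.0, -2.57]
wrist_force: [0.6, -0.5, -1.2]
finger_gap: 10.0
```

Request:
drive_tool:
  steps:
    - {"delta_pos": [0, 0, -1], "yaw": 0, "hand": 4}

```text
clock: 10.35
eef_pos: [628.5, 235.4, 224.4]
eef_rot: [-3.142, -0.0, -2.57]
wrist_force: [-0.4, 0.1, -1.1]
finger_gap: 9.9
```

Request:
drive_tool:
  steps:
    - {"delta_pos": [0, 0, -1], "yaw": 0, "hand": 4}

```text
clock: 10.43
eef_pos: [628.5, 235.4, 223.3]
eef_rot: [-3.142, 0.0, -2.57]
wrist_force: [0.2, 0.0, -1.7]
finger_gap: 9.8
```

Request:
drive_tool:
  steps:
    - {"delta_pos": [0, 0, -1], "yaw": 0, "hand": 4}

```text
clock: 10.52
eef_pos: [628.5, 235.4, 222.3]
eef_rot: [3.142, -0.0, -2.57]
wrist_force: [0.1, 0.2, -1.6]
finger_gap: 9.4
```

Request:
drive_tool:
  steps:
    - {"delta_pos": [0, 0, -1], "yaw": 0, "hand": 4}

```text
clock: 10.6
eef_pos: [628.4, 235.4, 221.3]
eef_rot: [3.142, -0.0, -2.57]
wrist_force: [-0.8, 0.4, -1.9]
finger_gap: 9.8
```

Request:
drive_tool:
  steps:
    - {"delta_pos": [0, 0, -1], "yaw": 0, "hand": 4}

```text
clock: 10.68
eef_pos: [628.5, 235.4, 220.4]
eef_rot: [-3.142, 0.0, -2.57]
wrist_force: [-0.0, 1.1, -1.3]
finger_gap: 9.8
```

Request:
drive_tool:
  steps:
    - {"delta_pos": [0, 0, -1], "yaw": 0, "hand": 4}

```text
clock: 10.77
eef_pos: [628.5, 235.4, 219.4]
eef_rot: [-3.142, -0.0, -2.57]
wrist_force: [-0.2, -0.1, -0.7]
finger_gap: 9.5
```

Request:
drive_tool:
  steps:
    - {"delta_pos": [0, 0, -1], "yaw": 0, "hand": 4}

```text
clock: 10.85
eef_pos: [628.4, 235.4, 218.3]
eef_rot: [3.142, -0.0, -2.57]
wrist_force: [0.8, 0.4, -1.1]
finger_gap: 9.8
```

Request:
drive_tool:
  steps:
    - {"delta_pos": [0, 0, 0], "yaw": 0, "hand": 4}

```text
clock: 10.93
eef_pos: [628.4, 235.4, 218.2]
eef_rot: [3.141, -0.0, -2.57]
wrist_force: [-0.1, 0.0, -2.4]
finger_gap: 10.0
```

```bash
python3 - <<'E'
from m import *
cs=look('f12')
F=[]
a=cs['side']['frame'][120:200,290:370];b=cs['scene']['frame'][205:285,300:380]
cv2.imwrite('pics/f12z.png',np.hstack([cv2.resize(x,(400,400),interpolation=cv2.INTER_CUBIC) for x in (a,b)])[...,::-1])
E
```

```text
10.9333 [628.4 235.4 218.2] rel uw 36.0 0.0 F [-0.08  0.05 -2.4 ]
foot [656.1 282.1  42. ] res [np.float64(52.0), np.float64(52.0)] rel u,w 84.6 24.4 {'scene': array([313.2, 299.4]), 'side': array([327. , 157.8])}
top [663.9 274.7  46.5] res [np.float64(60.3), np.float64(60.3)] rel u,w 87.1 14.1 {'scene': array([306. , 298.7]), 'side': array([327. , 157.8])}
```

View pics/f12z.png

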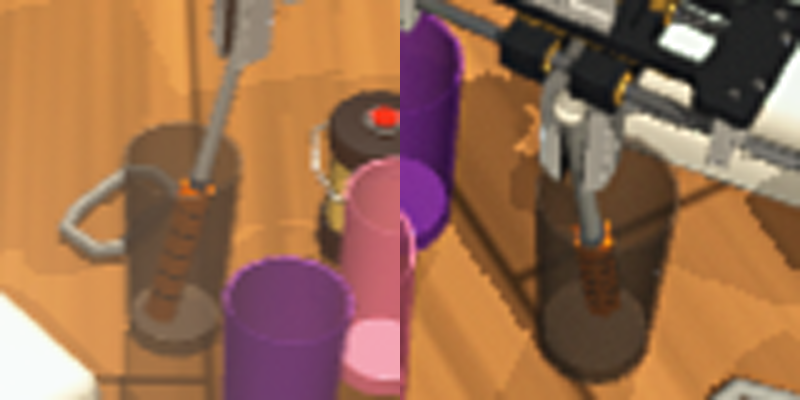

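```bash
python3 - <<'E'
from m import *
cs={n:load(n+'0') for n in ['scene','side']}
for nm,pp in [('foot',{'side':(323,182.4),'scene':(340.6,267.4)}),('top',{'side':(329.6,157.4),'scene':(338.5,252.5)})]:
    x,r=tri({k:np.array(v) for k,v in pp.items()},cs);print(nm,x.round(1),r,(x[:2]-T0)@u0,(x[:2]-T0)@w0)
# predicted foot pixels for standing at u=-12
for z in (12,20): print(z,[ (n,np.round(px(cs[n],np.r_[T0-12*u0,z]+B[n]),1)) for n in cs])
E
```

```text
foot [590.9 213.4  13.7] [np.float64(1.3), np.float64(1.3)] -7.3712383497298815 1.7122086697885834
top [608.4 222.4 111.7] [np.float64(0.8), np.float64(0.8)] 12.258954314666621 -0.10896288591917018
12 [('scene', array([340.3, 266.3])), ('side', array([321.7, 183.5]))]
20 [('scene', array([340.5, 264.8])), ('side', array([321.8, 181.7]))]
```

Request:
drive_tool:
  steps:
    - {"delta_pos": [0, 0, -1], "yaw": 0, "hand": 4}

```text
clock: 11.12
eef_pos: [628.5, 235.4, 217.7]
eef_rot: [-3.141, 0.0, -2.57]
wrist_force: [0.4, -0.5, -0.5]
finger_gap: 9.9
```

Request:
drive_tool:
  steps:
    - {"delta_pos": [0, 0, -1], "yaw": 0, "hand": 4}

```text
clock: 11.2
eef_pos: [628.5, 235.4, 216.5]
eef_rot: [-3.142, 0.0, -2.57]
wrist_force: [-0.9, 0.2, -0.8]
finger_gap: 10.1
```

Request:
drive_tool:
  steps:
    - {"delta_pos": [0, 0, 0], "yaw": 0, "hand": 4}

```text
clock: 11.28
eef_pos: [628.4, 235.4, 216.2]
eef_rot: [3.142, -0.0, -2.57]
wrist_force: [-0.1, 0.2, -1.9]
finger_gap: 9.9
```

Request:
drive_tool:
  steps:
    - {"delta_pos": [0, 0, -1], "yaw": 0, "hand": 4}

```text
clock: 11.37
eef_pos: [628.5, 235.3, 215.5]
eef_rot: [-3.142, 0.0, -2.57]
wrist_force: [0.6, 0.1, -0.5]
finger_gap: 10.4
```

Request:
drive_tool:
  steps:
    - {"delta_pos": [0, 0, -1], "yaw": 0, "hand": 4}

```text
clock: 11.45
eef_pos: [628.5, 235.4, 214.5]
eef_rot: [-3.141, 0.0, -2.57]
wrist_force: [1.6, 0.9, 4.9]
finger_gap: 9.8
```

Request:
drive_tool:
  steps:
    - {"delta_pos": [0, 0, 0], "yaw": 0, "hand": 4}

```text
clock: 11.53
eef_pos: [628.6, 235.4, 214.6]
eef_rot: [-3.141, 0.001, -2.57]
wrist_force: [0.7, 0.1, 0.5]
finger_gap: 10.0
```

Request:
drive_tool:
  steps:
    - {"delta_pos": [0, 0, 0], "yaw": 0, "hand": 4}

```text
clock: 11.62
eef_pos: [628.5, 235.4, 214.7]
eef_rot: [-3.141, 0.0, -2.57]
wrist_force: [1.5, 0.2, 0.3]
finger_gap: 9.6
```

```bash
python3 - <<'E'
from m import *
cs={n:cam(n) for n in ['side','scene']}
a=cs['side']['frame'][120:200,290:370];b=cs['scene']['frame'][205:285,300:380]
cv2.imwrite('pics/f13z.png',np.hstack([cv2.resize(x,(400,400),interpolation=cv2.INTER_CUBIC) for x in (a,b)])[...,::-1])
E
```

```text
(no output)
```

View pics/f13z.png

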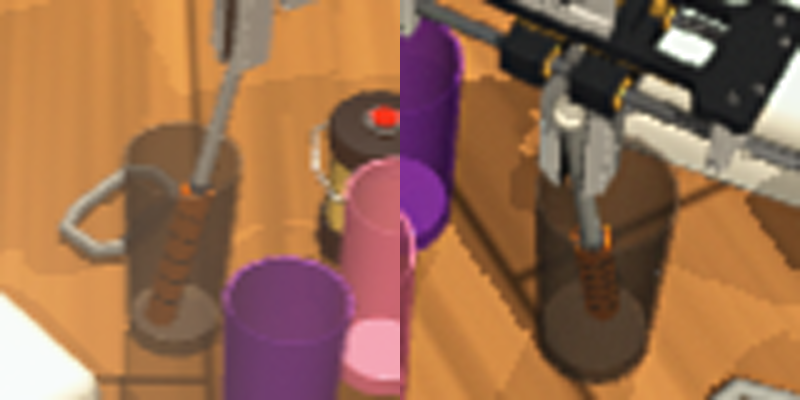

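The force rose and settled at about 1.6 N above the hanging baseline, with a single-sample peak near 6 N, and the pictures show the foot on the glass floor. Next I'll lean the shaft toward the lantern side in small arc steps.

Request:
drive_tool:
  steps:
    - {"delta_pos": [1.7, 1.1, -0.4], "yaw": 0, "hand": 4}
    - {"delta_pos": [1.7, 1.1, -0.5], "yaw": 0, "hand": 4}
    - {"delta_pos": [0, 0, 0], "yaw": 0, "hand": 4}
  squeeze: 3

```text
clock: 11.97
eef_pos: [632.1, 237.8, 213.5]
eef_rot: [-3.142, 0.0, -2.57]
wrist_force: [-0.4, 1.0, 1.8]
finger_gap: 9.8
```

Request:
drive_tool:
  steps:
    - {"delta_pos": [1.7, 1.1, -0.5], "yaw": 0, "hand": 4}
    - {"delta_pos": [1.7, 1.1, -0.5], "yaw": 0, "hand": 4}
    - {"delta_pos": [0, 0, 0], "yaw": 0, "hand": 4}

```text
clock: 12.22
eef_pos: [635.5, 240.0, 212.5]
eef_rot: [-3.142, 0.0, -2.57]
wrist_force: [0.8, 0.5, 2.7]
finger_gap: 10.0
```

Request:
drive_tool:
  steps:
    - {"delta_pos": [1.7, 1.1, -0.5], "yaw": 0, "hand": 4}
    - {"delta_pos": [0.8, 0.5, -0.3], "yaw": 0, "hand": 4}
    - {"delta_pos": [0, 0, 0], "yaw": 0, "hand": 4}

```text
clock: 12.47
eef_pos: [637.9, 241.5, 211.7]
eef_rot: [-3.142, 0.0, -2.57]
wrist_force: [0.1, 0.8, 2.4]
finger_gap: 9.8
```

```bash
cat >> m.py <<'E'
def zoom(tag):
    cs={n:cam(n) for n in ['side','scene']}
    a=cs['side']['frame'][120:200,290:370];b=cs['scene']['frame'][205:285,300:380]
    cv2.imwrite(f'pics/{tag}.png',np.hstack([cv2.resize(x,(400,400),interpolation=cv2.INTER_CUBIC) for x in (a,b)])[...,::-1])
    for n in cs:
        X=cloud(cs[n]);e=manip.read_state()['eef_pos']
        m=(np.hypot(X[...,0]-598,X[...,1]-216)<46)&(X[...,2]>134)&(X[...,2]<143)
        q=X[m];d=np.hypot(q[:,0]-T[n][0],q[:,1]-T[n][1]);q=q[(d>31)&(d<40)];print(n,'rim fit',fitc(q,35.5)[:2].round(1),len(q))
        m=(np.hypot(X[...,0]-598,X[...,1]-216)<60)&(X[...,2]>146)&(X[...,2]<190)
        q=X[m]
        if len(q)>8:
            r=q[:,:2]-T[n];U=r@u0;Wd=r@w0;g=(abs(Wd)<14);pu=np.polyfit(q[g,2],U[g],1);pw=np.polyfit(q[g,2],Wd[g],1);print(' shaft n',g.sum(),'u at 140',np.polyval(pu,140).round(1),'slope deg',np.degrees(np.arctan(pu[0])).round(1),'w',np.polyval(pw,140).round(1))
    return cs
E
python3 - <<'E'
from m import *
zoom('f14')
E
```

```text
side rim fit [598.5 213.8] 88
 shaft n 48 u at 140 23.9 slope deg 19.4 w -3.7
scene rim fit [597.7 217.9] 105
 shaft n 15 u at 140 27.5 slope deg 21.8 w 2.5
```

View pics/f14.png

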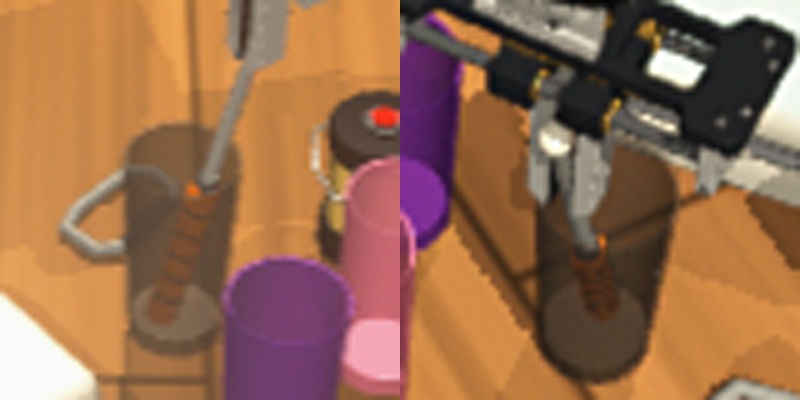

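Request:
drive_tool:
  steps:
    - {"delta_pos": [1.7, 1.1, -0.2], "yaw": 0, "hand": 4}
    - {"delta_pos": [0, 0, 0], "yaw": 0, "hand": 4}

```text
clock: 12.73
eef_pos: [639.5, 242.5, 211.3]
eef_rot: [3.142, -0.0, -2.57]
wrist_force: [1.2, -0.5, 0.6]
finger_gap: 9.6
```

Request:
drive_tool:
  steps:
    - {"delta_pos": [1.7, 1.1, -0.4], "yaw": 0, "hand": 4}
    - {"delta_pos": [0, 0, 0], "yaw": 0, "hand": 4}

```text
clock: 12.9
eef_pos: [641.3, 243.6, 211.0]
eef_rot: [3.142, -0.0, -2.57]
wrist_force: [-0.6, 0.2, 0.7]
finger_gap: 10.1
```

```bash
python3 - <<'E'
from m import *
zoom('f15')
E
```

```text
side rim fit [599.3 214.5] 93
 shaft n 45 u at 140 28.0 slope deg 19.1 w -2.3
scene rim fit [598.4 218.5] 88
 shaft n 11 u at 140 30.5 slope deg 21.9 w 2.4
```

View pics/f15.png

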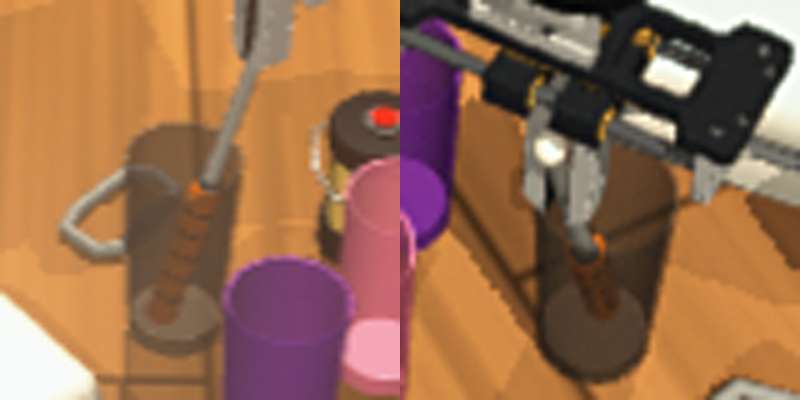

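```bash
cat >> m.py <<'E'
def rim():
    for n in ['side','scene']:
        out=[]
        for c in (load(n+'0'),cam(n)):
            X=cloud(c);q=X[(np.hypot(X[...,0]-598,X[...,1]-216)<46)&(X[...,2]>134)&(X[...,2]<143)]
            r=q[:,:2]-T[n];d=np.hypot(*r.T);q=q[(d>31)&(d<40)&~((r@u0>10)&(abs(r@w0)<16))];out.append(fitc(q,35.5)[:2])
        print(n,'rim shift',(out[1]-out[0]).round(2))
    F=manip.read_state()['wrist_force'];print(F.round(2),'Fu',(F[:2]@u0).round(2))
E
python3 - <<'E'
from m import *
rim()
E
```

```text
side rim shift [0.98 0.54]
scene rim shift [1.16 0.61]
[-0.46 -0.3   0.16] Fu -0.55
```

Request:
drive_tool:
  steps:
    - {"delta_pos": [-0.8, -0.5, 0], "yaw": 0, "hand": 4}
    - {"delta_pos": [0, 0, 0], "yaw": 0, "hand": 4}

```text
clock: 13.27
eef_pos: [640.2, 243.0, 211.1]
eef_rot: [3.142, -0.0, -2.57]
wrist_force: [-0.8, -0.7, -0.7]
finger_gap: 10.1
```

```bash
python3 - <<'E'
from m import *
rim();zoom('f16')
E
```

```text
side rim shift [ 0.06 -0.6 ]
scene rim shift [0.43 0.05]
[ 0.05 -0.13 -0.28] Fu -0.03
side rim fit [598.4 214.1] 93
 shaft n 48 u at 140 26.4 slope deg 18.7 w -2.6
scene rim fit [597.9 217.9] 90
 shaft n 14 u at 140 29.0 slope deg 23.6 w 3.2
```

Request:
drive_tool:
  steps:
    - {"delta_pos": [0.4, 0.3, -0.2], "yaw": 0, "hand": 4}
    - {"delta_pos": [0, 0, 0], "yaw": 0, "hand": 4}

```text
clock: 13.63
eef_pos: [640.8, 243.4, 210.9]
eef_rot: [3.142, -0.0, -2.57]
wrist_force: [-0.3, -1.0, 0.0]
finger_gap: 9.8
```

```bash
python3 - <<'E'
from m import *
rim();rim();zoom('f17')
E
```

```text
side rim shift [0.37 0.25]
scene rim shift [0.6  0.35]
[-1.01 -0.21 -0.73] Fu -0.96
side rim shift [0.34 0.26]
scene rim shift [0.71 0.34]
[-0.79 -1.   -0.77] Fu -1.2
side rim fit [599.  214.4] 94
 shaft n 45 u at 140 27.5 slope deg 18.2 w -1.5
scene rim fit [598.1 218. ] 94
 shaft n 12 u at 140 28.9 slope deg 23.2 w 3.2
```

View pics/f17.png

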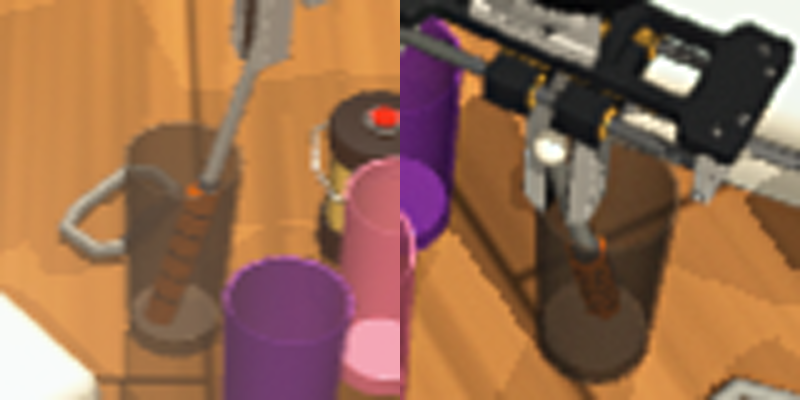

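Request:
drive_tool:
  steps:
    - {"delta_pos": [0, 0, -0.5], "yaw": 0, "hand": 4}
    - {"delta_pos": [0, 0, 0], "yaw": 0, "hand": 4}

```text
clock: 14.1
eef_pos: [640.9, 243.4, 210.7]
eef_rot: [-3.141, 0.001, -2.57]
wrist_force: [-0.4, -0.5, 1.7]
finger_gap: 10.2
```

Request:
drive_tool:
  steps:
    - {"delta_pos": [0, 0, -0.5], "yaw": 0, "hand": 4}
    - {"delta_pos": [0, 0, 0], "yaw": 0, "hand": 4}

```text
clock: 14.27
eef_pos: [640.9, 243.4, 210.4]
eef_rot: [-3.141, 0.001, -2.57]
wrist_force: [0.3, -0.3, 3.7]
finger_gap: 9.8
```

```bash
python3 - <<'E'
from m import *
rim();rim()
E
```

```text
side rim shift [0.7  0.25]
scene rim shift [0.84 0.34]
[ 0.73 -0.22  4.86] Fu 0.5
side rim shift [0.38 0.  ]
scene rim shift [0.47 0.06]
[0.24 0.03 4.54] Fu 0.22
```

Request:
drive_tool:
  steps:
    - {"delta_pos": [0, 0, 0.4], "yaw": 0, "hand": 4}
    - {"delta_pos": [0, 0, 0], "yaw": 0, "hand": 4}

```text
clock: 14.63
eef_pos: [640.7, 243.4, 210.4]
eef_rot: [3.142, 0.0, -2.57]
wrist_force: [-0.2, 0.2, 4.5]
finger_gap: 9.7
```

Request:
drive_tool:
  steps:
    - {"delta_pos": [0.2, 0.2, 0], "yaw": 0, "hand": 4}
    - {"delta_pos": [0, 0, 0], "yaw": 0, "hand": 4}

```text
clock: 14.8
eef_pos: [641.0, 243.6, 210.3]
eef_rot: [3.142, 0.0, -2.57]
wrist_force: [-1.1, 0.1, 3.6]
finger_gap: 9.7
```

```bash
python3 - <<'E'
from m import *
rim();rim()
E
```

```text
side rim shift [ 0.33 -0.18]
scene rim shift [0.62 0.23]
[0.56 0.61 4.51] Fu 0.81
side rim shift [0.57 0.03]
scene rim shift [0.6  0.28]
[-0.16  0.91  3.58] Fu 0.35
```

Request:
drive_tool:
  steps:
    - {"delta_pos": [0, 0, 0.5], "yaw": 0, "hand": 4}
    - {"delta_pos": [0, 0, 0], "yaw": 0, "hand": 4}

```text
clock: 15.17
eef_pos: [640.7, 243.5, 210.3]
eef_rot: [3.141, -0.001, -2.57]
wrist_force: [-0.2, -0.5, -0.6]
finger_gap: 10.0
```

```bash
python3 - <<'E'
from m import *
rim();rim()
E
```

```text
side rim shift [0.46 0.39]
scene rim shift [0.49 0.18]
[-0.74  0.18  0.16] Fu -0.53
side rim shift [ 0.36 -0.26]
scene rim shift [0.83 0.42]
[-0.63 -0.11 -1.07] Fu -0.59
```

Request:
drive_tool:
  steps:
    - {"delta_pos": [0, 0, -0.2], "yaw": 0, "hand": 4}
    - {"delta_pos": [0, 0, 0], "yaw": 0, "hand": 4}

```text
clock: 15.53
eef_pos: [640.8, 243.5, 210.3]
eef_rot: [3.141, -0.001, -2.57]
wrist_force: [-0.3, -0.2, -0.3]
finger_gap: 10.0
```

Request:
drive_tool:
  steps:
    - {"delta_pos": [0, 0, 0], "yaw": 0, "hand": 11}
    - {"delta_pos": [0, 0, 0], "yaw": 0, "hand": 13}
    - {"delta_pos": [0, 0, 0], "yaw": 0, "hand": 16}
    - {"delta_pos": [0, 0, 0], "yaw": 0, "hand": 20}
    - {"delta_pos": [0, 0, 0], "yaw": 0, "hand": 24}

```text
clock: 15.95
eef_pos: [641.0, 243.6, 210.7]
eef_rot: [-3.142, 0.0, -2.57]
wrist_force: [-0.3, 0.3, 0.3]
finger_gap: 22.9
```

```bash
python3 - <<'E'
from m import *
rim();zoom('f18')
E
```

```text
side rim shift [ 0.3  -0.02]
scene rim shift [ 0.26 -0.06]
[-0.38 -0.74 -0.11] Fu -0.72
side rim fit [598.4 214. ] 89
 shaft n 47 u at 140 27.3 slope deg 17.6 w -2.0
scene rim fit [597.8 217.7] 87
 shaft n 18 u at 140 31.8 slope deg 18.2 w 0.7
```

View pics/f18.png

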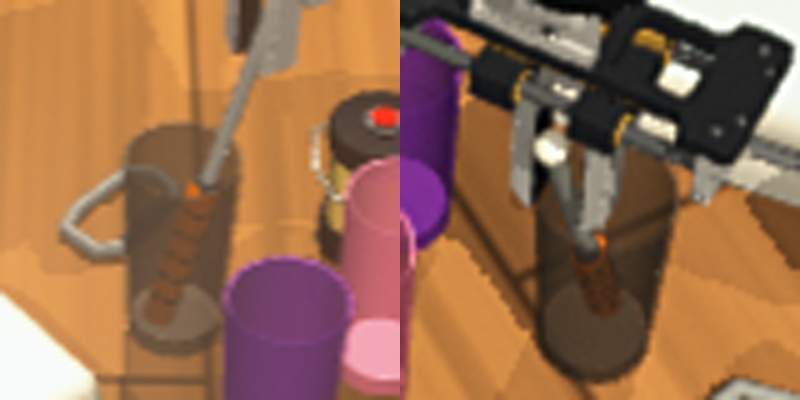

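Released, and nothing moved. I'll open wider and withdraw straight up.

Request:
drive_tool:
  steps:
    - {"delta_pos": [0, 0, 0], "yaw": 0, "hand": 35}
    - {"delta_pos": [0, 0, 0], "yaw": 0, "hand": 45}
    - {"delta_pos": [0, 0, 0], "yaw": 0, "hand": 55}
    - {"delta_pos": [0, 0, 0], "yaw": 0, "hand": 55}
    - {"delta_pos": [0, 0, 5], "yaw": 0, "hand": 55}

```text
clock: 16.57
eef_pos: [640.7, 243.4, 214.8]
eef_rot: [3.141, -0.002, -2.57]
wrist_force: [0.4, -0.1, -1.1]
finger_gap: 53.0
```

Request:
drive_tool:
  steps:
    - {"delta_pos": [0, 0, 10], "yaw": 0, "hand": 55}
    - {"delta_pos": [0, 0, 15], "yaw": 0, "hand": 55}
    - {"delta_pos": [0, 0, 20], "yaw": 0, "hand": 55}
    - {"delta_pos": [0, 0, 25], "yaw": 0, "hand": 55}
    - {"delta_pos": [0, 0, 25], "yaw": 0, "hand": 55}

```text
clock: 16.98
eef_pos: [640.7, 243.5, 312.7]
eef_rot: [-3.142, 0.0, -2.57]
wrist_force: [-0.4, -0.2, 0.7]
finger_gap: 55.0
```

Request:
drive_tool:
  steps:
    - {"delta_pos": [0, 0, 25], "yaw": 0, "hand": 55}
    - {"delta_pos": [-5, -10, 20], "yaw": 0, "hand": 55}
    - {"delta_pos": [-15, -20, 10], "yaw": 0, "hand": 55}
    - {"delta_pos": [-20, -25, 0], "yaw": 0, "hand": 55}
    - {"delta_pos": [-20, -25, 0], "yaw": 0, "hand": 55}

```text
clock: 17.4
eef_pos: [580.1, 162.9, 366.9]
eef_rot: [-3.141, 0.002, -2.57]
wrist_force: [0.6, -0.1, 0.5]
finger_gap: 54.9
```

Request:
drive_tool:
  steps:
    - {"delta_pos": [-20, -25, 0], "yaw": 0, "hand": 55}
    - {"delta_pos": [-20, -25, 0], "yaw": 0, "hand": 55}
    - {"delta_pos": [-15, -20, 0], "yaw": 0, "hand": 55}
    - {"delta_pos": [-8, -10, 0], "yaw": 0, "hand": 55}
    - {"delta_pos": [0, 0, 0], "yaw": 0, "hand": 55}

```text
clock: 17.82
eef_pos: [516.9, 82.0, 367.7]
eef_rot: [-3.14, 0.002, -2.572]
wrist_force: [0.3, 0.0, 0.8]
finger_gap: 55.0
```

```bash
python3 - <<'E'
from m import *
print(manip.read_state()['qd'].round(3))
rim();cs=zoom('f19')
cv2.imwrite('pics/f19s.png',cv2.resize(cs['scene']['frame'][150:350,220:480],None,fx=3,fy=3)[...,::-1])
# before/after of other things
for n in cs:
    a=load(n+'0');d=np.abs(cloud(a)-cloud(cs[n])).max(-1)
    X=cloud(a)
    for nm,(x,y),r in [('lantern',(732,302),45),('case',(458,118),90),('carab',(705,170),60)]:
        m=(np.hypot(X[...,0]-x,X[...,1]-y)<r)&(X[...,2]>4)
        print(n,nm,m.sum(),'median diff',np.median(d[m]).round(2),'p90',np.percentile(d[m],90).round(1))
E
```

```text
[ 0.038  0.055 -0.052  0.006 -0.002  0.039]
side rim shift [0.14 0.01]
scene rim shift [0.05 0.06]
[0.03 0.68 0.43] Fu 0.39
side rim fit [598.7 214.3] 98
 shaft n 48 u at 140 26.2 slope deg 19.6 w -2.7
scene rim fit [597.5 217.6] 127
 shaft n 24 u at 140 30.2 slope deg 19.6 w 1.2
side lantern 362 median diff 1.94 p90 5.1
side case 1848 median diff 1.7 p90 4.1
side carab 866 median diff 1.72 p90 4.3
scene lantern 1124 median diff 1.98 p90 4.6
scene case 2534 median diff 2.08 p90 5.1
scene carab 1097 median diff 1.98 p90 5.0
```

View pics/f19s.png

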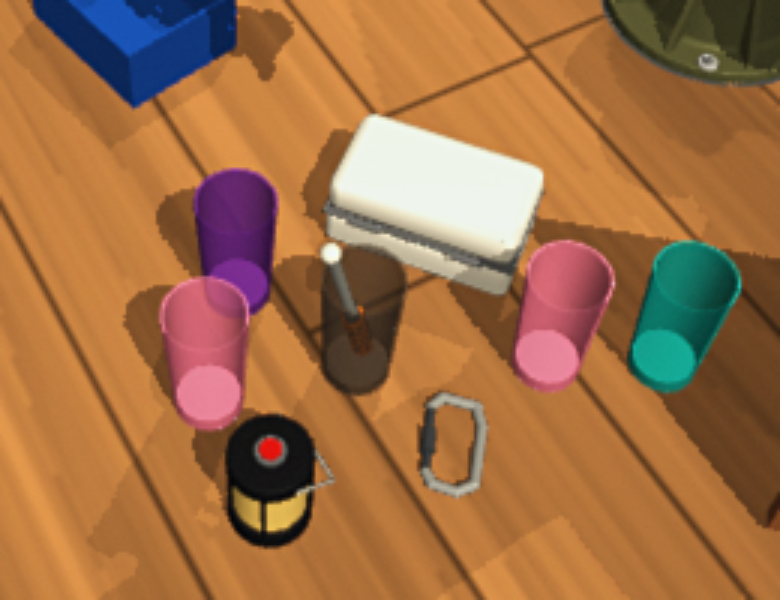

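View pics/f19.png

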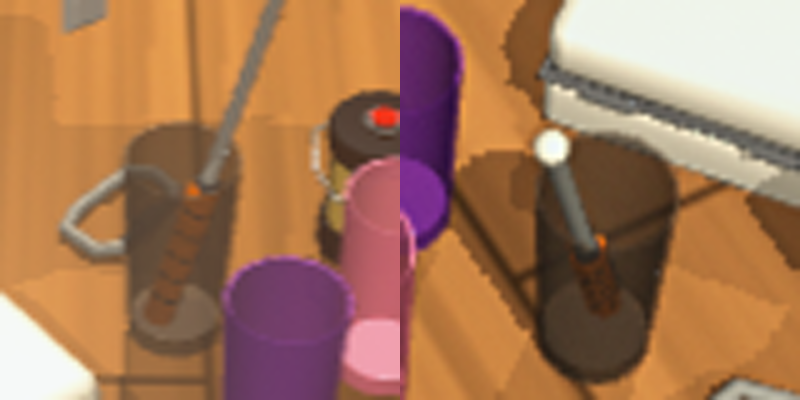

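The pointer stands leaning toward the lantern, with the ball at scene-crop (331,253). The glass is within 0.2 mm of where it started, and depth changes at the other objects are at noise level.

Request:
drive_tool:
  steps:
    - {"delta_pos": [0, 0, 0], "yaw": 0, "hand": 55}
    - {"delta_pos": [0, 0, 0], "yaw": 0, "hand": 55}
    - {"delta_pos": [0, 0, 0], "yaw": 0, "hand": 55}
    - {"delta_pos": [0, 0, 0], "yaw": 0, "hand": 55}
    - {"delta_pos": [0, 0, 0], "yaw": 0, "hand": 55}

```text
clock: 18.43
eef_pos: [518.0, 83.7, 365.5]
eef_rot: [3.141, -0.0, -2.57]
wrist_force: [0.5, 1.1, 0.6]
finger_gap: 55.0
```

```bash
python3 - <<'E'
from m import *
rim();zoom('f20')
print(manip.sign_off())
E
```

```text
side rim shift [-0.4  -0.07]
scene rim shift [0.06 0.15]
[-0.46  0.34  0.27] Fu -0.21
side rim fit [598.8 213.7] 100
 shaft n 43 u at 140 27.4 slope deg 17.6 w -1.3
scene rim fit [597.5 217.8] 133
 shaft n 25 u at 140 30.0 slope deg 19.9 w 1.2
the job is handed in; nothing more can be done
None
```

The dive pointer now stands grip down in the smoky tumbler, leaning about 18–20° against the rim on the lantern side. I handed the job in at about 18.5 s. I gripped the shaft lightly near the ball, let the pointer swing down to hang, lowered the grip onto the glass floor, tipped it onto the rim and only then let go.

**Last checks:**
- **Glass:** the tumbler is upright and within about 0.4 mm of where it started, which is measurement noise.
- **Other objects:** depth at the lantern, mask case and carabiner differs from the start by a median of about 2 mm. I took that as noise, and the pictures show nothing shifted.
- **Arm:** it is clear of everything.

**Less clean than planned:**
- **Touch-down:** one force reading peaked at about 6 N on the glass before settling near 1.6 N, above the 1–3 N advised.
- **Seating the foot:** pressing down again while the shaft leaned reached about 6 N for roughly a second. I eased this to about 1 N before letting go.
- **Rim contact:** the first touch moved the rim about 1.2 mm. It came back when I eased off.
- **Camera agreement:** the two cameras disagree by about 4 mm in y. I corrected for this by measuring positions relative to the tumbler in each view.

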